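# Prop up a cooling slab with pry bar and spacer, then clip in the culture tubes

## Robot

A 6-joint arm with a two-finger parallel gripper is mounted at the origin on a cart in front of the work surface, level with it; the furniture and walls round the work are solid. World frame = base frame: x ahead of the robot, y to its left, z up, the work surface at z = 0. Lengths are in mm, angles in degrees, forces in N, time in s.
With the tool pointing down it reaches from about 300 to 850 mm from the base axis. Payload 4.2 kg.
Tool frame: the origin (TCP) lies on the centre line of the jaws, within the pads' length; the fingertips stand 11 mm ahead of it and the grasp point (between the pads) lies 8 mm behind it; z points along the fingers, y is the line along which they close (so a half turn about z gives the same grasp; the last joint's range is limited). The gripper opens to 91 mm and grips with 3 to 60 N. Pads are 32 mm wide; open, the fingers measure 118 mm over their backs; the gripper's body (76 mm by 178 mm) begins 60 mm behind the grasp point.
Start: joints at [-78.037, 18.312, 89.639, -0, 72.044, -1.146], TCP at [130.417, -560.03, 224.976] pointing down, gripper open.
Joint ranges: [-177.97, 177.97], [-48.28, 115.42], [12.27, 149.76], [-77.06, 257.06], [2.81, 150.46], [-146.56, 146.56]. Speed limits (degrees/s): [147.25, 147.25, 180, 180, 180, 180].

## Interface

Orientations are given as [roll, pitch, yaw] about the fixed x, y, z axes, in that order (R = Rz(yaw) Ry(pitch) Rx(roll)).
In Python, from workcell import env, grab_frame, camera_model, models gives the robot as it stands.
- The arm moves only by the shell command python3 -m crank 'ROWS' [FORCE]. ROWS is text: rows parted by semicolons, each of 7 numbers parted by spaces: the closure, from -1 (fully open) to 1 (shut), so that 0 is half open, then the shift along the tool's x, y, z in mm, then the turn, a rotation vector about the tool's x, y, z in degrees. A call has 1 to 10 rows; each row shifts and turns the commanded pose from where the row before left it, along the tool's axes as they then stand; what a row does not reach is not made up. A row lasts 1/8 s, in which the tool goes at most 62.5 mm and 10.7 degrees, less where a joint would pass 70% of its speed; a pose out of reach is approached as far as the arm can. A call is refused whole if a number of a shift passes 62.5 or a number of a turn 10.7, either way. A call with a gripper value outside its range is refused whole. The fingers move at their own pace and stop on an object; FORCE is the grip in N (left out, the last holds). Time passes only in rows, so rows that do not move let the fingers close. It gives the time, the measured TCP pose, the force, the opening and the grip force at its end, in the units of the state.
- env.state(): the state, without advancing time (a new reading comes with each control period).
- grab_frame(name): name is "side" or "top"; returns the picture (384x512x3 uint8, blue, green, red); there is no depth.
- camera_model(name): a dict with "K" (3x3 intrinsics, pixels), "R" (3x3) and "t" (3): a world point X has camera coordinates R X + t. Camera axes: x right, y down, z forward; pixel columns grow to the right and rows downward; lengths in mm; the calibration is good to about 2 mm. A picture is of the moment at which its call begins. camera_model takes no time and is no camera call.
- env.job_done(): hands the job in; it is judged then, once.
Trained networks look in the newest picture that a camera, given by its name, has taken for a name from the list of things; names that differ only in an ending like _2 or _b are one class to them, and where a whole thing is asked for, a point or a joint stands for the part that bears it (a point fixed in the world has none). Each returns a list of dicts, best first, with "p" (0 to 1); they miss things now and then, are a little off and sometimes report something else, mostly with a low value. They report only what shows in the picture. A call takes as long as a camera call. They do not tell look-alikes from the thing itself.
- models.search_frame(name, camera): "point" ([x, y, z] in mm, in world coordinates, good to about 4 mm: the middle of the surface that is visible of it).
The state is a dict: "time_s": time; "qpos": joint angles; "qvel": joint speeds; "effort": joint torques, N m; "ee_pos": TCP position; "ee_rot": TCP orientation; "force": force on the tool from outside, world axes, zero at the start; "torque": the same for the moment, N m; "gripper_width": finger opening in mm; "gripper_force": force on a finger pad.
Only numpy, scipy, OpenCV 4.12 (cv2) and the standard library are available. Lean on these libraries where they do the work, as an engineer would, in place of code of your own. Each camera call takes 0.05 s, during which the arm holds its last target. There are 200 camera calls.

## Task

Set up the aluminium cooling slab so that the culture tubes lie on a slant. Work the pry bar over the ridge of the steel block to lever up the slab's front edge, slip the wooden spacer under it and push it home, square against the stop strip beneath the slab, while the bar holds the slab up; then let the slab down on the spacer, take the bar out and lay it flat on the worktop, clear of slab, spacer and block (the block may stay where it is). Snap every culture tube that is there lengthwise into its own row of spring clips, cap at the raised front edge; do not shove the slab out of its place or upset the flask and the bottle.

Things in the scene. Friction and masses are not known exactly. Their poses are not given: they have to be found in the camera images.
- slab: Loose aluminium cooling slab, 140 (x) x 166 (y) x 30 mm, 2 kg, on four rubber feet 16 mm high, 16 mm across, at x +-57, y +-73 mm: underside 16, top 46 mm over the worktop. Origin: on the worktop below its middle; z up; -x points to its front edge, roughly to the robot. On top are three rows of spring clips (see slot0). It slides if pushed with more than about 8 N.
- slab_edge (a point): Point on the lower rim of the slab's front edge, 45 mm to the +y side of the middle of that edge: here the bar's toe goes under (gap 16 mm; the front foot begins 20 mm further to +y). Axes as the slab's.
- slab_stop (a point): Middle of the front face of the steel stop strip under the slab, at the height of the underside: 30 mm in from the front edge, 24 mm to the -y side of the slab's middle. The strip is 60 mm long in y and hangs 12 mm down; it stops the spacer's nose. Axes as the slab's; the spacer goes in along +x.
- slot0 (a point): Where a seated tube's origin and axis belong in the row at the slab's y = -50 mm: half way between its two steel clips (at slab x = -27 and +27 mm, each 11 mm long, sprung jaws 28 mm high; 43 mm free between them for the fingers), 13 mm above the slab top. Press the tube down square to the slab top; both clips together take about 5 to 10 N, then hold it. Axes as the slab's.
- slot1 (a point): The same for the middle row, y = 0.
- slot2 (a point): The same for the row at y = +50 mm.
- bar: Steel pry bar, 0.9 kg, 266 mm long. Origin: under its balance point, on the flat underside; x points to the toe; z up when it lies flat. Shaft 20 x 20 mm from x = -30 to +130 mm (heel), then a toe 24 wide, 6 thick, 34 mm long, rising 14 degrees; black rubber handle 26 wide, 24 high from x = -102 to -30 mm, underside flush with the shaft's. Take it by the shaft near the origin.
- bar_tip (a point): Middle of the end of the bar's toe, 163 mm from the bar's origin along x, 11 mm above the line of the underside. Axes as the bar's.
- bar_heel (a point): Where the toe begins, on the underside, 130 mm from the bar's origin. To lever: toe 10 to 16 mm under the slab's edge, handle raised some 25 degrees, shaft across the block's ridge 15 to 25 mm behind the heel; then lower the handle till its end rests on the worktop. This lifts the edge high enough for the spacer, and the bar's own weight keeps it down when it is let go.
- block: Loose steel fulcrum block, 0.35 kg: foot 44 (x) x 50 (y) x 8 mm, on it a round ridge (radius 7.5 mm) along y, its top 15 mm over the worktop. Origin: middle of the underside. It stands before the slab, seldom in its place: to lever, the ridge must run parallel to the slab's edge, 40 to 45 mm in front of it, centred on slab_edge. Take it across the ends of its foot (50 mm).
- spacer: Loose wooden spacer (shim), 0.14 kg: head 54 wide (y), 40 long, 26 mm thick; behind it a tail 26 wide, 20 mm thick, to x = -116 mm. Origin: under the middle of its nose (front face of the head); x points out of the nose; z up. Take it by the tail, about x = -85 mm. Home, its nose touches the stop strip squarely, 10 mm of the head show in front of the slab, and the slab leans back 0.095 rad.
- spacer_nose (a point): The spacer's origin: middle of the nose, at its underside. Axes as the spacer's.
- tray: Shallow steel tray that stays put, lined with a blue-grey mat: inside 147 (x) x 180 (y) mm, floor 3 mm thick, walls 2 mm thick and 21 mm high. The tubes lie in it along its x, side by side in y. Origin: middle of its underside.
- flask: Stoppered conical flask, 65 mm wide, 112 mm high, standing behind the slab; bystander. Origin under its middle.
- bottle: Small white bottle with a yellow cap, 42 mm wide, 98 mm high, standing behind the slab; bystander. Origin under its middle.
- tube0: Capped white culture tube, 127 mm long, 18 mm across, 60 g; black six-sided cap, 18 mm across flats, 27 mm long, from x = -43 mm on. Origin: on its axis, 56 mm from the round closed end; +x to the closed end, -x to the cap. Starts in the tray beside the others (50 mm apart); take it from above, across the body at the origin. May be absent.
- tube0_cap (a point): Middle of the outer end of that tube's cap, 70 mm from its origin along -x.
- tube1: Capped white culture tube, 127 mm long, 18 mm across, 60 g; black six-sided cap, 18 mm across flats, 27 mm long, from x = -43 mm on. Origin: on its axis, 56 mm from the round closed end; +x to the closed end, -x to the cap. Starts in the tray beside the others (50 mm apart); take it from above, across the body at the origin. May be absent.
- tube1_cap (a point): Middle of the outer end of that tube's cap, 70 mm from its origin along -x.
- tube2: Capped white culture tube, 127 mm long, 18 mm across, 60 g; black six-sided cap, 18 mm across flats, 27 mm long, from x = -43 mm on. Origin: on its axis, 56 mm from the round closed end; +x to the closed end, -x to the cap. Starts in the tray beside the others (50 mm apart); take it from above, across the body at the origin. May be absent.
- tube2_cap (a point): Middle of the outer end of that tube's cap, 70 mm from its origin along -x.
There are look-alikes about, which are no part of the job. Several things have the shape of the block; the one meant has the colours described above.

How it is judged (in metres and radians):
On the way, in this order (a step that is already met when the one before it is completed fails the run):
1. the slab's front edge is levered up by the bar over the block (angle between slab's own z axis and vertical above 0.11 rad and contact force between bar and slab above 2 N and contact force between bar and block above 2 N and horizontal distance between spacer_nose and slab_stop above 0.035 m), for 0.3 s.
2. the spacer is pushed home against the stop strip while the bar holds the slab up (x of spacer_nose in the frame of slab_stop between -0.006 and 0.007 m and y of spacer_nose in the frame of slab_stop between -0.012 and 0.012 m and angle between the y axis of spacer and the y axis of slab, either way round below 0.1 rad and angle between spacer's own z axis and vertical below 0.05 rad and angle between slab's own z axis and vertical above 0.11 rad and contact force between bar and slab above 2 N), for 0.3 s.
3. the slab is let down on the spacer and the bar is taken out (x of spacer_nose in the frame of slab_stop between -0.006 and 0.007 m and y of spacer_nose in the frame of slab_stop between -0.012 and 0.012 m and angle between the y axis of spacer and the y axis of slab, either way round below 0.1 rad and angle between spacer's own z axis and vertical below 0.05 rad and angle between slab's own z axis and vertical between 0.075 and 0.12 rad and contact force between spacer and slab above 3 N and contact force between bar and slab below 0.2 N and horizontal distance between bar_tip and slab_edge above 0.05 m), for 0.3 s.
At the end, for the whole second after the job is handed in: Spacer home at the stop strip (6 mm, square to 0.1 rad), slab resting on it, leaning 0.075 to 0.12 rad; bar flat on the worktop, toe 50 mm or more from slab_edge; each tube present in both clips of a row (3 to 4 mm, 10 mm lengthwise), cap at the front; flask, bottle upright (all of step 3 and angle between bar's own z axis and vertical below 0.05 rad and height (world z) of bar below 0.006 m and contact force between bar and slab below 0.1 N and ((horizontal distance between tube0 and slot0 below 0.01 m and y of tube0 in the frame of slot0 between -0.004 and 0.004 m and z of tube0 in the frame of slot0 between -0.004 and 0.003 m and angle between the x axis of tube0 and the x axis of slab, either way round below 0.07 rad and x of tube0_cap in the frame of slot0 below -0.04 m) or (horizontal distance between tube0 and slot1 below 0.01 m and y of tube0 in the frame of slot1 between -0.004 and 0.004 m and z of tube0 in the frame of slot1 between -0.004 and 0.003 m and angle between the x axis of tube0 and the x axis of slab, either way round below 0.07 rad and x of tube0_cap in the frame of slot1 below -0.04 m) or (horizontal distance between tube0 and slot2 below 0.01 m and y of tube0 in the frame of slot2 between -0.004 and 0.004 m and z of tube0 in the frame of slot2 between -0.004 and 0.003 m and angle between the x axis of tube0 and the x axis of slab, either way round below 0.07 rad and x of tube0_cap in the frame of slot2 below -0.04 m)) and ((horizontal distance between tube1 and slot0 below 0.01 m and y of tube1 in the frame of slot0 between -0.004 and 0.004 m and z of tube1 in the frame of slot0 between -0.004 and 0.003 m and angle between the x axis of tube1 and the x axis of slab, either way round below 0.07 rad and x of tube1_cap in the frame of slot0 below -0.04 m) or (horizontal distance between tube1 and slot1 below 0.01 m and y of tube1 in the frame of slot1 between -0.004 and 0.004 m and z of tube1 in the frame of slot1 between -0.004 and 0.003 m and angle between the x axis of tube1 and the x axis of slab, either way round below 0.07 rad and x of tube1_cap in the frame of slot1 below -0.04 m) or (horizontal distance between tube1 and slot2 below 0.01 m and y of tube1 in the frame of slot2 between -0.004 and 0.004 m and z of tube1 in the frame of slot2 between -0.004 and 0.003 m and angle between the x axis of tube1 and the x axis of slab, either way round below 0.07 rad and x of tube1_cap in the frame of slot2 below -0.04 m)) and ((horizontal distance between tube2 and slot0 below 0.01 m and y of tube2 in the frame of slot0 between -0.004 and 0.004 m and z of tube2 in the frame of slot0 between -0.004 and 0.003 m and angle between the x axis of tube2 and the x axis of slab, either way round below 0.07 rad and x of tube2_cap in the frame of slot0 below -0.04 m) or (horizontal distance between tube2 and slot1 below 0.01 m and y of tube2 in the frame of slot1 between -0.004 and 0.004 m and z of tube2 in the frame of slot1 between -0.004 and 0.003 m and angle between the x axis of tube2 and the x axis of slab, either way round below 0.07 rad and x of tube2_cap in the frame of slot1 below -0.04 m) or (horizontal distance between tube2 and slot2 below 0.01 m and y of tube2 in the frame of slot2 between -0.004 and 0.004 m and z of tube2 in the frame of slot2 between -0.004 and 0.003 m and angle between the x axis of tube2 and the x axis of slab, either way round below 0.07 rad and x of tube2_cap in the frame of slot2 below -0.04 m)) and linear speed of each of tube0, tube1, tube2, slab below 0.02 m/s and angle between each of flask, bottle's own z axis and vertical below 0.2 rad); the robot touches nothing.
It fails at once if the slab is shoved more than 40 mm out of its place (distance of slab from where it was at the start of the episode above 0.04 m).
It fails at once if the flask or the bottle is knocked over or pushed more than 40 mm away (angle between any of flask, bottle's own z axis and vertical above 0.5 rad or distance of any of flask, bottle from where it was at the start of the episode above 0.04 m).
Of tube0, tube1, tube2 only 2 to 3 are there at a start; the rules pass over those that are not, and their reading is None.
At some moment in a run one of tube0, tube1, tube2 may be knocked a few centimetres aside while the robot is not near it.
It also fails if it takes over 210 s, if anything falls off the work surface, if the arm or the gripper's body presses on something with over 40 N, if the wrist force passes 120 N, or if a joint passes its speed limit or range.

## Working session

There is one attempt and no reset: what is moved stays moved. The work goes in short steps, Python scripts to look and compute and a shell command to move; the robot and the scene stay as the last step left them, time stands still between calls to the robot, and variables do not carry over. Pictures are saved under pics/ and viewed, at most 14 in all, crops included, and the job is handed in when it is done.

```bash
mkdir -p pics; ls
cat > h.py <<'E'
import numpy as np, cv2
from workcell import env, grab_frame, camera_model, models
def ray(cam,u,v,z):
    c=camera_model(cam);K,R,t=[np.array(c[k],float) for k in("K","R","t")]
    d=R.T@np.linalg.inv(K)@[u,v,1];o=-R.T@t
    return o+d*(z-o[2])/d[2]
def pix(cam,X):
    c=camera_model(cam);K,R,t=[np.array(c[k],float) for k in("K","R","t")]
    p=K@(R@np.array(X,float)+t);return p[:2]/p[2]
E
python3 - <<'E'
from h import *
a=grab_frame("top");b=grab_frame("side")
cv2.imwrite("pics/t0.png",cv2.resize(a,(800,600),interpolation=cv2.INTER_CUBIC));cv2.imwrite("pics/s0.png",cv2.resize(b,(800,600),interpolation=cv2.INTER_CUBIC))
for n in ["slab","bar","block","spacer","tray","tube0","flask","bottle"]:
    for c in("top","side"):
        print(n,c,[([int(x) for x in r["point"]],round(r["p"],2),[int(x) for x in pix(c,r["point"])]) for r in models.search_frame(n,c)][:5])
for c in("top","side"):
    m=camera_model(c);print(c,(-np.array(m["R"]).T@m["t"]).round(),np.round(m["R"],2).tolist())
print(env.state())
E
```

```text
pics
slab top [([536, -391, 45], 0.7, [297, 178])]
slab side [([543, -420, 45], 0.95, [255, 237])]
bar top [([343, -333, 21], 0.75, [268, 268])]
bar side [([352, -359, 19], 0.94, [164, 223]), ([704, -305, 62], 0.54, [332, 192])]
block top [([431, -330, 11], 0.88, [267, 227]), ([622, -75, 8], 0.79, [154, 139])]
block side [([622, -83, 5], 0.69, [287, 152]), ([434, -335, 8], 0.57, [205, 219]), ([354, -362, 18], 0.34, [165, 224])]
spacer top [([650, -192, 22], 0.69, [206, 126]), ([533, -391, 43], 0.65, [296, 179])]
spacer side [([652, -206, 18], 0.81, [302, 179])]
tray top [([479, -188, 7], 0.68, [203, 204])]
tray side [([474, -192, 0], 0.63, [227, 180]), ([420, -195, 18], 0.19, [204, 175])]
tube0 top [([464, -190, 19], 0.97, [203, 210]), ([418, -183, 20], 0.61, [199, 231])]
tube0 side [([466, -197, 18], 0.73, [224, 175]), ([418, -194, 17], 0.6, [204, 175]), ([534, -419, 45], 0.17, [251, 236])]
flask top [([698, -379, 44], 0.56, [291, 104])]
flask side [([706, -402, 41], 0.78, [338, 232])]
bottle top [([699, -288, 73], 0.79, [250, 99])]
bottle side [([704, -307, 64], 0.96, [332, 192]), 
[... 190 characters left out ...]
.76], [-0.01, 0.76, -0.65]]
{'time_s': 0.9, 'qpos': array([-7.80379888e+01,  1.83128159e+01,  8.96368744e+01, -1.34407641e-03,
        7.20440710e+01, -1.14581008e+00]), 'qvel': array([-0.06075403,  0.19963659,  0.05594419, -0.06533738, -0.0227225 ,
        0.07182727]), 'effort': array([-9.67847991e-04, -4.12346542e+01, -2.32233095e+01,  7.25433882e-02,
        3.75720731e-02,  3.58410432e-06]), 'ee_pos': array([ 130.40271818, -560.05288576,  224.98116582]), 'ee_rot': array([1.79993788e+02, 1.40315602e-03, 1.31082355e+01]), 'force': array([-0.1984136 ,  0.24741238, -0.20964093]), 'torque': array([0.02353752, 0.0748285 , 0.01172235]), 'gripper_force': 0.0, 'gripper_width': 91.11778570604181}
```

View pics/t0.png

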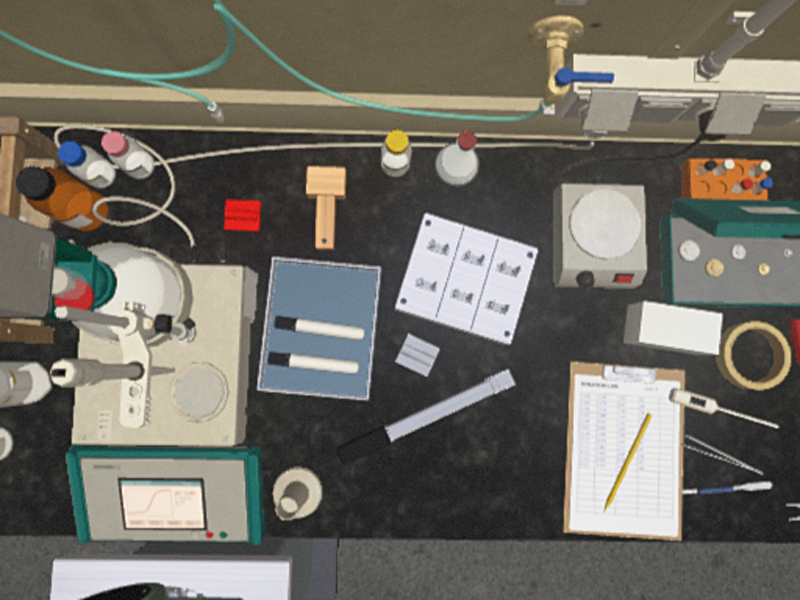

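View pics/s0.png

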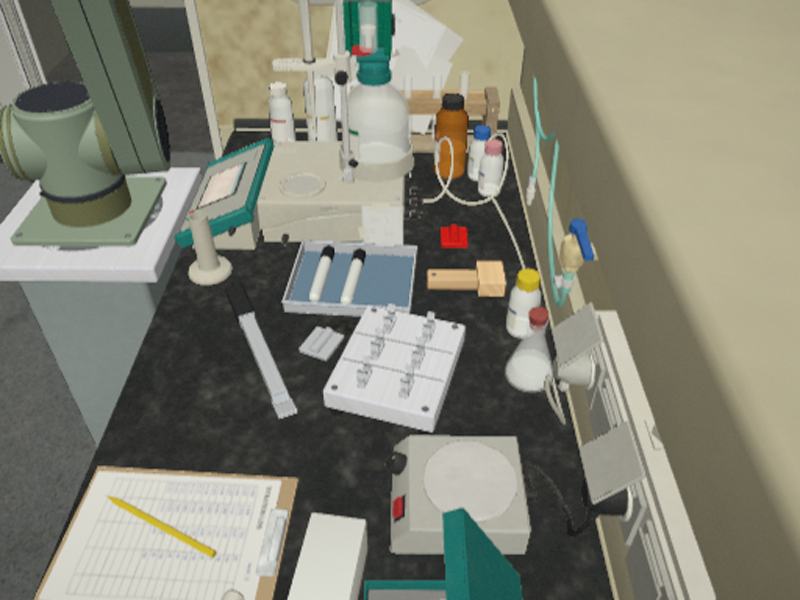

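Top picture (800x600 pixels): slab at about (467,278), bar from handle (362,445) to toe (512,378), T-shaped wooden spacer at (325,205), and two tubes in the tray. Block-shaped candidates are the grey one at (417,355) and the red one at (242,215). The grey steel one fits the description, so I'll confirm it in a crop.

Run:
```python
from h import *
a=grab_frame("top");b=grab_frame("side")
cv2.imwrite("pics/t1.png",cv2.resize(a[130:300,195:355],None,fx=3.5,fy=3.5,interpolation=cv2.INTER_CUBIC))
cv2.imwrite("pics/s1.png",cv2.resize(b[165:290,130:310],None,fx=4.4,fy=4.4,interpolation=cv2.INTER_CUBIC))
print(camera_model("top")["K"],camera_model("side")["K"])
def seg(mask,seed,z,cam="top"):
    n,l,s,c=cv2.connectedComponentsWithStats(mask.astype(np.uint8))
    k=l[seed[1],seed[0]]
    if k==0: print("seed off",seed);return
    cnt=max(cv2.findContours((l==k).astype(np.uint8),cv2.RETR_EXTERNAL,cv2.CHAIN_APPROX_NONE)[0],key=len)[:,0]
    P=np.array([ray(cam,u,v,z)[:2] for u,v in cnt],np.float32)
    (c,sz,an)=cv2.minAreaRect(P);print("rect",np.round(c,1),np.round(sz,1),round(an,1))
g=a.astype(int);mn=g.min(2);mx=g.max(2)
seg(mn>150,(290,190),46)         #slab
seg((mn>90),(266,230),8)      #block
seg((g[...,2]-g[...,0]>40),(208,140),20) #spacer
seg((g[...,2]-g[...,0]>40),(208,118),26)
seg(mn>90,(290,260),20) #bar
seg(mn>150,(212,211),21);seg(mn>150,(212,234),21)
```

```text
[[404.41775174   0.         253.5977553 ]
 [  0.         404.41775174 186.19416284]
 [  0.           0.           1.        ]] [[435.05335898   0.         255.5694073 ]
 [  0.         435.05335898 194.03670505]
 [  0.           0.           1.        ]]
rect [ 538.  -394.4] [164.8 139.7] 73.4
rect [ 432.6 -330.4] [51.3 45.6] 66.3
rect [ 639.1 -196.5] [120.6  55.9] 1.5
rect [ 637.6 -197.1] [119.8  55.5] 1.5
rect [ 364.8 -375.3] [ 25.4 190.7] 25.0
rect [ 465.1 -206.6] [94.5 16.3] 82.9
rect [ 417.1 -199.9] [95.8 16.1] 84.6
```

View pics/t1.png

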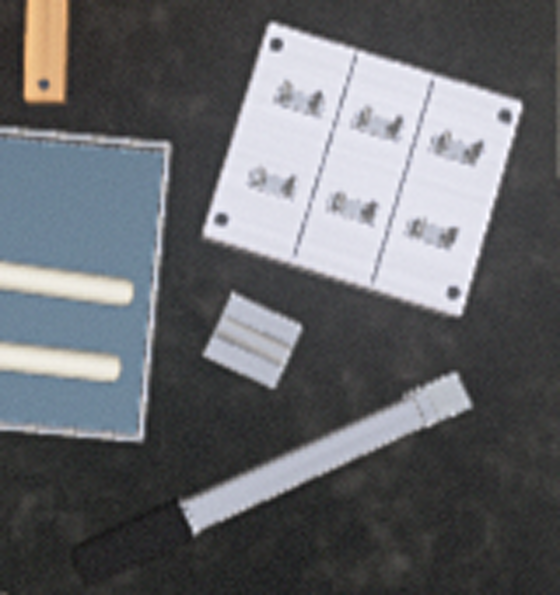

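View pics/s1.png

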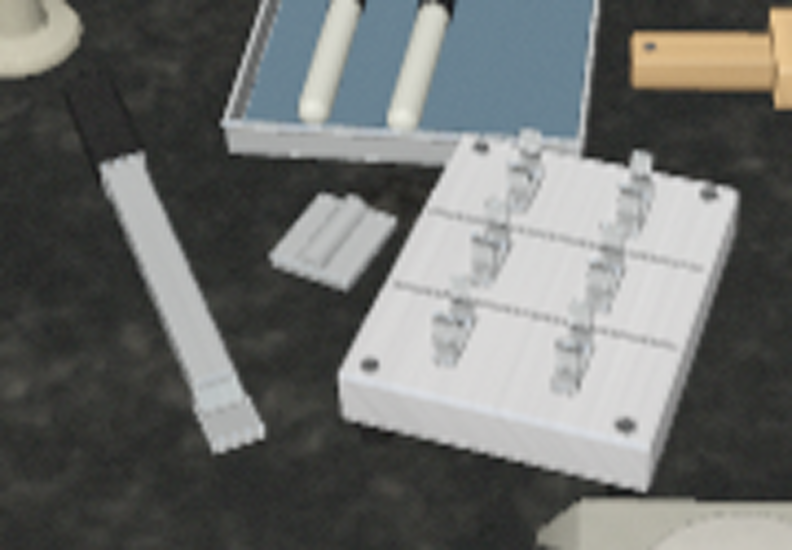

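The crop confirms it: the grey steel block with its ridge is at crop (252,340), so that's the one to use. The slab yaw is about -16.6°.

```bash
cat >> h.py <<'E'
from scipy.spatial.transform import Rotation as Ro
def plan(p,yaw,pitch=0):
    """shift in CURRENT tool axes, then turn; and shift if turned first. pitch>0: handle/tool nose-down about world-ish y"""
    s=env.state();Rc=Ro.from_euler("xyz",s["ee_rot"],degrees=True)
    T=Ro.from_euler("xyz",[180,0,yaw],degrees=True)*Ro.from_euler("y",-pitch,degrees=True)
    d=np.array(p)-s["ee_pos"]
    print("at",np.round(s["ee_pos"],1),np.round(s["ee_rot"],1),"shift now",np.round(Rc.inv().apply(d),1),"turn",np.round((Rc.inv()*T).as_rotvec(degrees=True),1),"shift after turn",np.round(T.inv().apply(d),1),"w",round(s["gripper_width"],1))
S0=np.array([538,-394.4]);SY=-16.6
def slab(x,y,z=0): 
    c,s=np.cos(np.radians(SY)),np.sin(np.radians(SY));return np.array([S0[0]+c*x-s*y,S0[1]+s*x+c*y,z])
E
python3 - <<'E'
from h import *
plan([432.6,-330.4,100],-23.7)
for q in [(240,201),(229,256),(244,171)]: print("traywall",ray("top",*q,24).round(0))
# side camera check of slab corners (z46) from crop 800x600 side pic
for q in [(325,386),(368,307),(466,324)]: print("side slab",ray("side",q[0]*.64,q[1]*.64,46).round(0))
for x,y in [(-70,-83),(-70,83),(70,83)]: print(slab(x,y,46).round(0))
E
python3 -m crank '-0.45 0 0 0 0 0 9.2;-0.45 0 0 0 0 0 9.2;-0.45 0 0 0 0 0 9.2;-0.45 0 0 0 0 0 9.2;-0.45 0 0 0 0 0 0' 30
```

```text
at [ 130.4 -560.   225. ] [180.   -0.   13.1] shift now [ 346.4 -155.2  125. ] turn [ 0.  -0.  36.8] shift after turn [ 184.4 -331.7  125. ] w 91.1
traywall [ 487. -270.   24.]
traywall [ 368. -249.   24.]
traywall [ 553. -277.   24.]
side slab [ 453. -449.   46.]
side slab [ 499. -303.   46.]
side slab [ 632. -336.   46.]
[ 447. -454.   46.]
[ 495. -295.   46.]
[ 629. -335.   46.]
time_s: 1.62
ee_pos: [130.4, -560.0, 225.0]
ee_rot: [180.0, -0.0, -23.6]
force: [0.4, 0.9, -0.1]
gripper_width: 66.3
gripper_force: 0.0
```

```bash
python3 -m crank '-0.45 23 -41.5 5;-0.45 23 -41.5 5' 2>&1 | tail -1; python3 -m crank '-0.45 23 -41.5 10 0 0 0;-0.45 23 -41.5 15 0 0 0;-0.45 23 -41.5 15 0 0 0;-0.45 23 -41.5 15 0 0 0;-0.45 23 -41.5 15 0 0 0;-0.45 23 -41.5 15 0 0 0;-0.45 23 -41.5 15 0 0 0;-0.45 23 -41.5 15 0 0 0;-0.45 0 0 0 0 0 0'
python3 - <<'E'
from h import *
a=grab_frame("top");b=grab_frame("side")
A=cv2.resize(a[170:290,200:330],None,fx=3,fy=3,interpolation=cv2.INTER_CUBIC);B=cv2.resize(b[160:280,150:280],None,fx=3,fy=3,interpolation=cv2.INTER_CUBIC)
cv2.imwrite("pics/b1.png",np.hstack([A,B]))
plan([432.6,-330.4,13],-23.7)
for c in("top","side"): print([([int(x) for x in r["point"]],round(r["p"],2)) for r in models.search_frame("block",c)])
for z in (0,15): print(pix("side",[432.6,-330.4,z]))
E
```

```text
schema error: expected 7 numbers
time_s: 2.75
ee_pos: [433.8, -327.8, 108.8]
ee_rot: [-179.9, 0.1, -23.3]
force: [-0.7, 0.1, -0.6]
gripper_width: 66.1
gripper_force: 0.0
at [ 432.3 -329.9  109.9] [180.    0.  -23.5] shift now [ 0.5  0.4 96.9] turn [0.  0.  0.2] shift after turn [ 0.5  0.4 96.9] w 66.4
[([622, -75, 10], 0.75)]
[([625, -86, 6], 0.8), ([431, -335, 10], 0.72)]
[204.90894589 220.60785943]
[204.3873991 215.6073509]
```

View pics/b1.png

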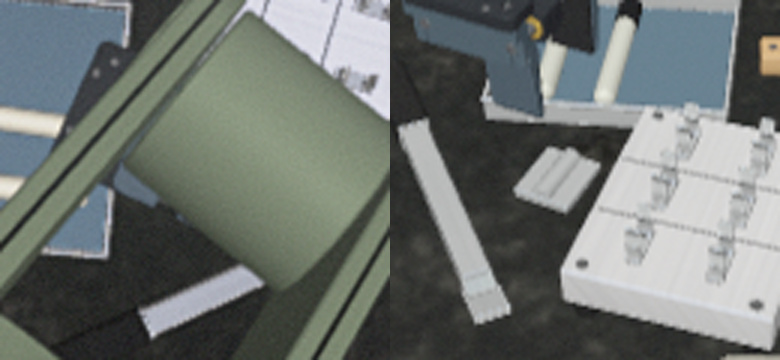

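The side view matches the block estimate to within 2 mm, with the gripper directly above it. Next I descend and grasp.

```bash
python3 -m crank '-0.45 0.5 0 25 0 0 0;-0.45 0 0 25 0 0 0;-0.45 0 0 25 0 0 0;-0.45 0 0 15 0 0 0;-0.45 0 0 6 0 0 0;-0.45 0 0 0 0 0 0' 20; python3 -m crank '0 0 0 0 0 0 0;0 0 0 0 0 0 0;0.1 0 0 0 0 0 0;0.1 0 0 0 0 0 0;0.1 0 0 0 0 0 0' 20
python3 - <<'E'
from h import *
plan(slab(-112.5,45,18),SY)
E
```

```text
time_s: 3.7
ee_pos: [432.8, -330.6, 14.2]
ee_rot: [180.0, -0.0, -23.7]
force: [-0.4, 0.6, -0.7]
gripper_width: 66.1
gripper_force: 0.0
time_s: 4.32
ee_pos: [433.2, -330.6, 14.7]
ee_rot: [180.0, -0.1, -23.7]
force: [-0.9, 0.1, 6.0]
gripper_width: 49.5
gripper_force: 20.0
at [ 433.2 -330.6   14.7] [ 1.80e+02 -1.00e-01 -2.37e+01] shift now [  4.4 -14.4  -3.3] turn [ 0.  -0.1 -7.1] shift after turn [  6.2 -13.8  -3.3] w 49.5
```

```bash
python3 -m crank '0.1 0 0 -4 0 0 0;0.1 4.4 -14.4 0 0 0 0;0.1 0 0 0 0 0 -7.1;0.1 0 0 0 0 0 0' 20; python3 -m crank '0.1 0 0 2 0 0 0;0.1 0 0 2 0 0 0;0.1 0 0 0 0 0 0;-0.4 0 0 0 0 0 0;-0.4 0 0 0 0 0 0;-0.4 0 0 -30 0 0 0;-0.4 0 0 -40 0 0 0;-0.4 0 0 -50 0 0 0;-0.4 -50 0 0 0 0 0;-0.4 -50 0 0 0 0 0'
python3 - <<'E'
from h import *
a=grab_frame("top");b=grab_frame("side")
plan([336.7,-315.0,100],-65)
g=a.astype(int);mn=g.min(2)
cv2.imwrite("pics/b2.png",np.hstack([cv2.resize(a[130:280,200:340],None,fx=2.8,fy=2.8),cv2.resize(b[180:280,150:290],None,fx=2.8,fy=4.2)]))
E
```

```text
time_s: 4.82
ee_pos: [442.8, -317.6, 17.4]
ee_rot: [-180.0, 0.1, -16.6]
force: [0.2, -0.0, -3.6]
gripper_width: 49.7
gripper_force: 20.0
time_s: 6.08
ee_pos: [346.1, -290.3, 134.5]
ee_rot: [179.9, -0.1, -16.6]
force: [-1.0, -0.4, 0.1]
gripper_width: 63.9
gripper_force: 0.0
at [ 342.  -287.6  133.5] [-179.9    0.3  -16.7] shift now [ 3.  27.8 33.4] turn [ 0.   0.3 48.3] shift after turn [22.6 16.4 33.5] w 64.0
```

View pics/b2.png

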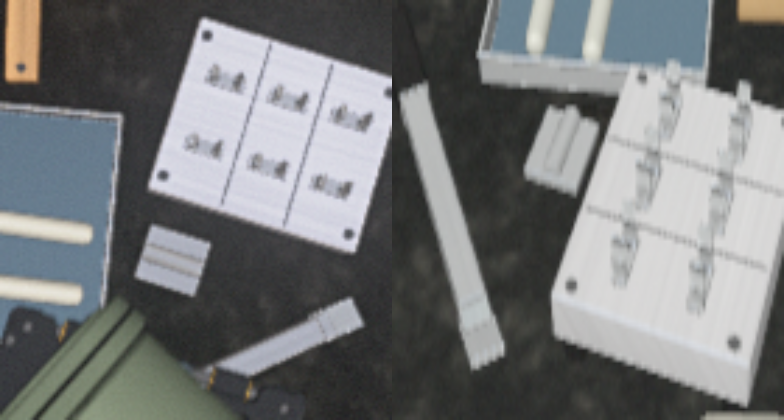

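The block now stands parallel to the slab's front edge, at top-crop (172,260). I'll measure it, then go above the bar.

```bash
cat >> h.py <<'E'
def seg(mask,seed,z,cam="top"):
    n,l,s,c=cv2.connectedComponentsWithStats(mask.astype(np.uint8))
    k=l[seed[1],seed[0]]
    if k==0: print("seed off",seed);return
    cnt=max(cv2.findContours((l==k).astype(np.uint8),cv2.RETR_EXTERNAL,cv2.CHAIN_APPROX_NONE)[0],key=len)[:,0]
    P=np.array([ray(cam,u,v,z)[:2] for u,v in cnt],np.float32)
    r=cv2.minAreaRect(P);print("rect",np.round(r[0],1),np.round(r[1],1),round(r[2],1));return np.array(r[0])
def toslab(p):
    c,s=np.cos(np.radians(SY)),np.sin(np.radians(SY));d=np.array(p)[:2]-S0;return np.array([c*d[0]+s*d[1],-s*d[0]+c*d[1]])
E
python3 - <<'E'
from h import *
a=grab_frame("top").astype(int).min(2)
seg(a>150,(290,190),46)
p=seg(a>90,(261,217),8)
if p is not None: print(toslab(p))
E
python3 -m crank '-0.4 3 28 10 0 0 9.7;-0.4 0 0 10 0 0 9.7;-0.4 0 0 10 0 0 9.7;-0.4 0 0 0 0 0 9.7;-0.4 0 0 0 0 0 9.7;-0.4 0 0 0 0 0 0'
python3 - <<'E'
from h import *
plan([336.7,-315.0,14],-65)
b=grab_frame("side")
for s in (-30,0,130,163):
    q=np.array([336.7+s*.423,-315-s*.906])
    print(s,pix("side",[*q,20 if s<140 else 14]))
E
```

```text
rect [ 537.7 -394.3] [164.3 139. ] 73.5
rect [ 442.1 -317.6] [50.3 45.2] 72.6
[-113.78879926   46.17043777]
time_s: 6.98
ee_pos: [342.8, -318.7, 103.9]
ee_rot: [-180.0, -0.1, -65.0]
force: [1.3, -0.4, -0.1]
gripper_width: 63.8
gripper_force: 0.0
at [ 342.8 -318.7  103.9] [-1.8e+02 -1.0e-01 -6.5e+01] shift now [-6.   4.  89.9] turn [-0.  -0.1  0. ] shift after turn [-5.9  4.  89.9] w 63.8
-30 [157.11649658 200.29560035]
0 [160.7019785  208.68563273]
130 [178.24023589 249.72517799]
163 [183.62748142 263.59225447]
```

```bash
python3 -m crank '-0.4 -6 4 20 0 0 0;-0.4 0 0 25 0 0 0;-0.4 0 0 25 0 0 0;-0.4 0 0 15 0 0 0;-0.4 0 0 5 0 0 0;-0.4 0 0 0 0 0 0;0.5 0 0 0 0 0 0;0.7 0 0 0 0 0 0;0.7 0 0 0 0 0 0;0.7 0 0 0 0 0 0' 55; python3 -m crank '0.7 0 0 0 0 0 0;0.7 0 0 -10 0 0 0;0.7 0 0 -20 0 0 0;0.7 0 0 -30 0 0 0;0.7 0 0 0 0 0 0' 55
python3 - <<'E'
from h import *
a=grab_frame("side");cv2.imwrite("pics/b3.png",cv2.resize(a[150:280,110:270],None,fx=4,fy=4,interpolation=cv2.INTER_CUBIC))
plan([336.7,-315.0,14],-65)
E
```

```text
time_s: 8.28
ee_pos: [335.5, -314.2, 14.1]
ee_rot: [-180.0, -0.0, -65.1]
force: [0.0, -0.2, -0.7]
gripper_width: 26.7
gripper_force: 0.0
time_s: 8.9
ee_pos: [336.4, -314.9, 75.2]
ee_rot: [-179.9, -0.2, -65.1]
force: [0.4, -0.7, -8.6]
gripper_width: 19.4
gripper_force: 55.0
at [ 335.5 -314.    74. ] [-180.    -0.   -65.1] shift now [ 1.4 -0.7 60. ] turn [-0.  -0.  -0.1] shift after turn [ 1.4 -0.7 60. ] w 19.5
```

View pics/b3.png

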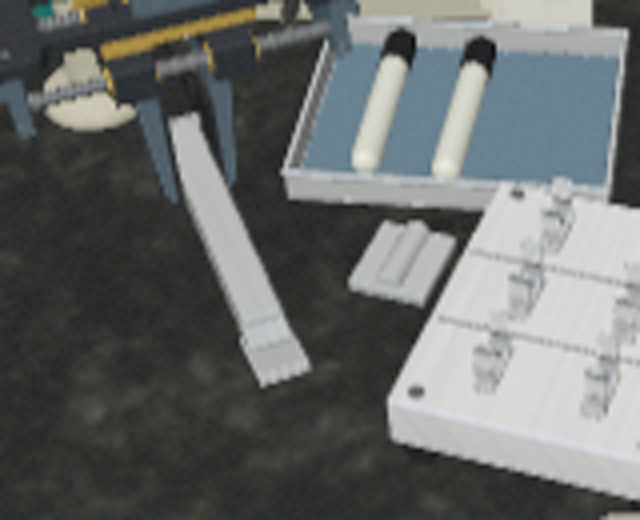

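The bar is held level, with its toe end at crop (286,375), i.e. native (181.5,243.8). I'll work out the toe offset and the lever approach.

```bash
cat >> h.py <<'E'
def barplan(s,theta,ridge_gap,ins,yaw=None,off=0.,h0=2.):
    """TCP target: bar pitched nose-down theta, tip (s=163,z=11) at slab x=-70+ins,y=45 ; returns; bar underside above ridge printed.
    off: bar origin minus TCP along bar x; h0: TCP height above bar underside (flat)"""
    yaw=SY if yaw is None else yaw
    th=np.radians(theta)
    # choose height so underside at ridge (slab x=-113) is 15+ridge_gap
    X=-70+ins-(163*np.cos(th)+11*np.sin(th)); # origin x slab
    Z=15+ridge_gap+np.tan(th)*(-113.-X)      # origin z so that underside at x=-113 has height
    tip=Z-163*np.sin(th)+11*np.cos(th)
    px=X-off*np.cos(th)+h0*np.sin(th);pz=Z+off*np.sin(th)+h0*np.cos(th)
    print("tip z",tip.round(1)); return slab(px,45,pz)
E
python3 - <<'E'
from h import *
s=env.state()["ee_pos"][:2];d=np.array([np.cos(np.radians(-65.1)),np.sin(np.radians(-65.1))])
for z in (69,73): 
    t=ray("side",181.5,243.75,z)[:2];print((t-s)@d,(t-s)@[-d[1],d[0]])
g=grab_frame("top").astype(int).min(2)
for th,gap,ins in((22,30,-40),(22,3,-15),(22,3,13),(22,0,13)):
    p=barplan(163,th,gap,ins,off=0,h0=14); print(p.round(1)); plan(p,SY,th)
E
```

```text
164.3855295271794 3.0833020861942715
168.108003621124 2.3984041283227255
tip z 55.7
[ 301.7 -277.   119.5]
at [ 334.8 -313.3   73.1] [ 1.80e+02  1.00e-01 -6.51e+01] shift now [-46.9  14.7 -46.3] turn [ -9.3 -20.6 -47.9] shift after turn [-56.4 -25.3 -27.2] w 19.8
tip z 18.6
[ 325.6 -284.1   82.4]
at [ 334.8 -313.3   73.1] [ 1.80e+02  1.00e-01 -6.51e+01] shift now [-30.3  -4.   -9.2] turn [ -9.3 -20.6 -47.9] shift after turn [-19.3 -25.3  -2.2] w 19.8
tip z 7.2
[ 352.5 -292.1   71.1]
at [ 334.8 -313.3   73.1] [ 1.80e+02  1.00e-01 -6.51e+01] shift now [-11.7 -25.    2. ] turn [ -9.3 -20.6 -47.9] shift after turn [ 10.9 -25.3  -2.2] w 19.8
tip z 4.2
[ 352.5 -292.1   68.1]
at [ 334.8 -313.3   73.1] [ 1.80e+02  1.00e-01 -6.51e+01] shift now [-11.7 -25.    5. ] turn [ -9.3 -20.6 -47.9] shift after turn [ 12.  -25.3   0.6] w 19.8
```

```bash
python3 -m crank '0.7 -23 7 -23 0 0 0;0.7 -23 7 -23 0 0 0;0.7 0 0 0 0 0 -9.7;0.7 0 0 0 0 0 -9.7;0.7 0 0 0 0 0 -9.7;0.7 0 0 0 0 0 -9.7;0.7 0 0 0 0 0 -9.7;0.7 0 0 0 0 0 0' 55; python3 -m crank '0.7 0 0 0 0 -7.3 0;0.7 0 0 0 0 -7.3 0;0.7 0 0 0 0 -7.4 0;0.7 0 0 0 0 0 0;0.7 0 0 0 0 0 0'
python3 - <<'E'
from h import *
b=grab_frame("side");a=grab_frame("top");cv2.imwrite("pics/b4.png",np.hstack([cv2.resize(b[150:270,110:270],None,fx=2.4,fy=2.4,interpolation=cv2.INTER_CUBIC),cv2.resize(a[150:270,200:360],None,fx=2.4,fy=2.4,interpolation=cv2.INTER_CUBIC)]))
s=env.state()
for gap,ins in((30,-40),(3,-12),(3,14)):
    p=barplan(163,22,gap,ins,off=2,h0=14); plan(p,SY,22)
R=Ro.from_euler("xyz",s["ee_rot"],degrees=True)
tip=s["ee_pos"]+R.apply([165,0,3]);print("tip pred",tip,toslab(tip),pix("side",tip),pix("top",tip))
E
```

```text
time_s: 10.0
ee_pos: [302.4, -277.3, 118.5]
ee_rot: [-179.9, 0.2, -16.7]
force: [0.1, -0.9, -9.1]
gripper_width: 19.9
gripper_force: 55.0
time_s: 10.62
ee_pos: [303.0, -277.9, 119.4]
ee_rot: [-180.0, 21.9, -16.7]
force: [0.4, -0.0, -9.0]
gripper_width: 19.7
gripper_force: 55.0
tip z 55.7
at [ 302.6 -277.9  120.1] [180.   21.9 -16.7] shift now [-2.8 -0.6  1. ] turn [-0.  -0.1 -0.1] shift after turn [-2.8 -0.6  1. ] w 19.4
tip z 17.3
at [ 302.6 -277.9  120.1] [180.   21.9 -16.7] shift now [37.4 -0.7 26.1] turn [-0.  -0.1 -0.1] shift after turn [37.5 -0.6 26. ] w 19.4
tip z 6.8
at [ 302.6 -277.9  120.1] [180.   21.9 -16.7] shift now [65.5 -0.7 26.1] turn [-0.  -0.1 -0.1] shift after turn [65.5 -0.6 26. ] w 19.4
tip pred [ 448.15731037 -321.51739127   55.69301812] [-106.91999112   44.17803791] [210.74036323 198.72799134] [264.22344657 218.76070462]
```

View pics/b4.png

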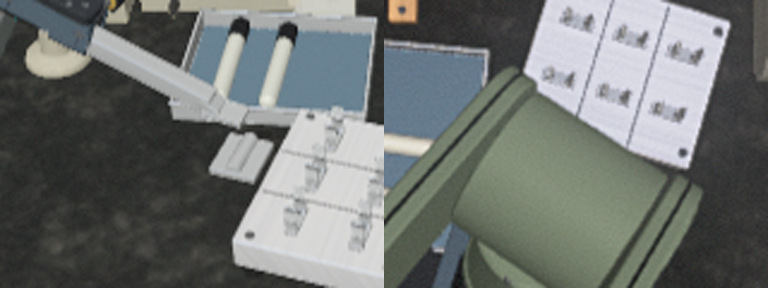

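The measured tip matches the prediction. I'll use a 24° pitch and go in stages: in front of the edge, down, then under it.

```bash
python3 -m crank '0.7 0 0 0 0 -2 0;0.7 0 0 0 0 0 0'
python3 - <<'E'
from h import *
for gap,ins in((10,-10),(1.5,-3),(4,13)):
    p=barplan(163,24,gap,ins,off=2,h0=14); plan(p,SY,24)
E
```

```text
time_s: 10.98
ee_pos: [303.8, -278.6, 120.0]
ee_rot: [180.0, 23.9, -16.6]
force: [0.6, 0.4, -8.4]
gripper_width: 19.7
gripper_force: 55.0
tip z 22.3
at [ 303.8 -278.6  120. ] [180.   23.9 -16.6] shift now [36.9 -0.9 14. ] turn [ 0.  -0.1 -0. ] shift after turn [36.9 -0.9 14. ] w 19.7
tip z 10.7
at [ 303.8 -278.6  120. ] [180.   23.9 -16.6] shift now [48.  -0.9 21.8] turn [ 0.  -0.1 -0. ] shift after turn [48.  -0.9 21.7] w 19.7
tip z 6.1
at [ 303.8 -278.6  120. ] [180.   23.9 -16.6] shift now [64.5 -0.9 19.5] turn [ 0.  -0.1 -0. ] shift after turn [64.5 -0.9 19.4] w 19.7
```

```bash
python3 -m crank '0.7 18 -0.5 7 0 0 0;0.7 19 -0.4 7 0 0 0;0.7 5.5 0 4 0 0 0;0.7 5.5 0 3.8 0 0 0;0.7 0 0 0 0 0 0;0.7 0 0 0 0 0 0'
python3 - <<'E'
from h import *
b=grab_frame("side");cv2.imwrite("pics/b5.png",cv2.resize(b[170:260,130:270],None,fx=5,fy=5,interpolation=cv2.INTER_CUBIC))
for gap,ins in((1.5,-3),(4,13)):
    p=barplan(163,24,gap,ins,off=2,h0=14); plan(p,SY,24)
print(env.state()["force"])
E
```

```text
time_s: 11.72
ee_pos: [336.9, -287.3, 80.7]
ee_rot: [180.0, 24.0, -16.6]
force: [-0.3, 0.4, -8.9]
gripper_width: 19.3
gripper_force: 55.0
tip z 10.7
at [ 336.9 -287.4   80.8] [180.   24.  -16.6] shift now [ 0.8  0.1 -0.1] turn [ 0. -0. -0.] shift after turn [ 0.8  0.1 -0.1] w 19.5
tip z 6.1
at [ 336.9 -287.4   80.8] [180.   24.  -16.6] shift now [17.3  0.1 -2.4] turn [ 0. -0. -0.] shift after turn [17.3  0.1 -2.4] w 19.5
[-0.50070875 -0.68874185 -8.85950109]
```

View pics/b5.png

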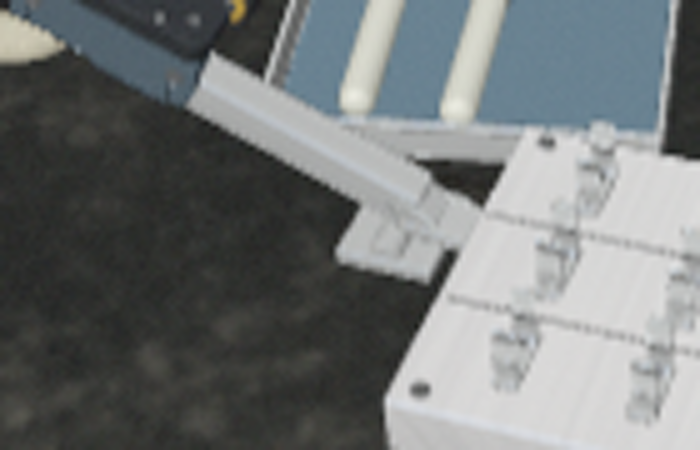

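The toe sits right at the slab's front rim, crop (475,225), so I'm inserting it.

```bash
python3 -m crank '0.7 4.3 0 -0.6 0 0 0;0.7 0 0 0 0 0 0'; python3 -m crank '0.7 4.3 0 -0.6 0 0 0;0.7 0 0 0 0 0 0';python3 -m crank '0.7 4.3 0 -0.6 0 0 0;0.7 4.3 0 -0.6 0 0 0;0.7 0 0 0 0 0 0;0.7 0 0 0 0 0 0'
python3 - <<'E'
from h import *
p=barplan(163,24,4,13,off=2,h0=14); plan(p,SY,24);p=barplan(163,24,0,13,off=2,h0=14); plan(p,SY,24)
E
```

```text
time_s: 12.02
ee_pos: [341.6, -288.8, 79.4]
ee_rot: [180.0, 23.9, -16.6]
force: [0.5, 0.4, -9.3]
gripper_width: 19.8
gripper_force: 55.0
time_s: 12.28
ee_pos: [345.6, -290.0, 78.0]
ee_rot: [180.0, 24.0, -16.6]
force: [-0.5, -0.1, -9.2]
gripper_width: 19.5
gripper_force: 55.0
time_s: 12.78
ee_pos: [353.1, -292.1, 75.7]
ee_rot: [180.0, 24.0, -16.6]
force: [-0.1, 0.4, -9.2]
gripper_width: 19.8
gripper_force: 55.0
tip z 6.1
at [ 353.1 -292.1   75.7] [180.   24.  -16.6] shift now [-0.2  0.2 -0.2] turn [0. 0. 0.] shift after turn [-0.2  0.2 -0.2] w 19.8
tip z 2.1
at [ 353.1 -292.1   75.7] [180.   24.  -16.6] shift now [1.4 0.2 3.4] turn [0. 0. 0.] shift after turn [1.4 0.2 3.4] w 19.8
```

Run:
```python
from h import *
def tcp(th,sc=109.9,off=2,h0=14):
    t=np.radians(th);c=np.array([-113,7.5]);n=np.array([np.sin(t),np.cos(t)]);x=np.array([np.cos(t),-np.sin(t)])
    return c+7.5*n-(sc+off)*x+h0*n
ths=[24,20,16,12,8,4,0,-2,-3.5,-4.1]
p0=toslab(env.state()["ee_pos"]);print(p0,env.state()["ee_pos"][2],tcp(24))
for a,b in zip(ths,ths[1:]):
    d=tcp(b)-tcp(a);t=np.radians(a);x=np.array([np.cos(t),-np.sin(t)]);z=-np.array([np.sin(t),np.cos(t)])
    print(a,b,(d@x).round(2),(d@z).round(2),tcp(b).round(1),slab(tcp(b)[0],45).round(1))
```

```text
[-206.42186557   45.17789949] 75.67422259643543 [-206.48089888   72.6550577 ]
24 20 -1.23 7.86 [-210.8   66. ] [ 348.8 -291.1    0. ]
20 16 -1.23 7.86 [-214.6   59. ] [ 345.2 -290.     0. ]
16 12 -1.23 7.86 [-218.    51.8] [ 342. -289.    0.]
12 8 -1.23 7.86 [-220.8   44.4] [ 339.2 -288.2    0. ]
8 4 -1.23 7.86 [-223.1   36.8] [ 337.  -287.5    0. ]
4 0 -1.23 7.86 [-224.9   29. ] [ 335.3 -287.     0. ]
0 -2 -0.68 3.92 [-225.6   25.1] [ 334.7 -286.8    0. ]
-2 -3.5 -0.52 2.94 [-226.    22.1] [ 334.3 -286.7    0. ]
-3.5 -4.1 -0.22 1.17 [-226.2   20.9] [ 334.1 -286.7    0. ]
```

```bash
python3 -m crank '0.7 0 0 2.5 0 0 0;0.7 -0.6 0 3.9 0 2 0;0.7 -0.6 0 3.9 0 2 0;0.7 -0.6 0 3.9 0 2 0;0.7 -0.6 0 3.9 0 2 0;0.7 0 0 0 0 0 0';python3 -m crank '0.7 -0.6 0 3.9 0 2 0;0.7 -0.6 0 3.9 0 2 0;0.7 -0.6 0 3.9 0 2 0;0.7 -0.6 0 3.9 0 2 0;0.7 0 0 0 0 0 0'
python3 - <<'E'
from h import *
b=grab_frame("side");cv2.imwrite("pics/b6.png",cv2.resize(b[170:270,130:290],None,fx=4.5,fy=4.5,interpolation=cv2.INTER_CUBIC))
print(toslab(env.state()["ee_pos"]))
E
```

```text
time_s: 13.52
ee_pos: [343.5, -289.1, 59.9]
ee_rot: [-180.0, 16.1, -16.6]
force: [-0.8, 0.2, -8.6]
gripper_width: 19.6
gripper_force: 55.0
time_s: 14.15
ee_pos: [339.4, -288.2, 45.2]
ee_rot: [180.0, 8.0, -16.6]
force: [2.9, -1.0, -10.8]
gripper_width: 19.7
gripper_force: 55.0
[-220.6587351   45.0325118]
```

View pics/b6.png

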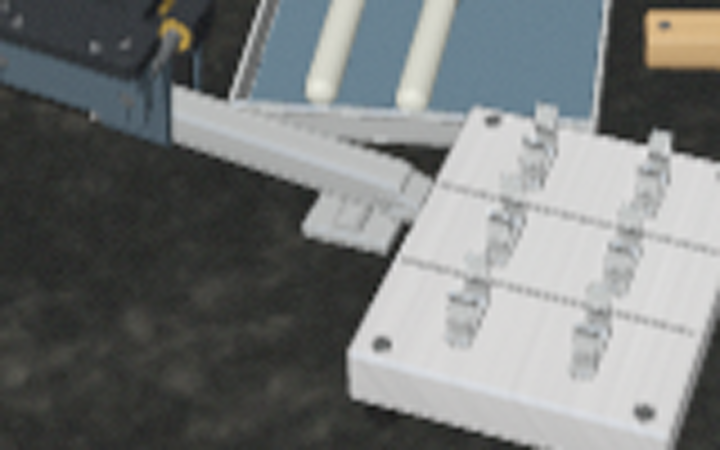

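The toe is under the rim with the shaft across the ridge, and the force is small. I continue lowering.

```bash
python3 -m crank '0.7 -0.6 0 3.9 0 2 0;0.7 -0.6 0 3.9 0 2 0;0.7 0 0 0 0 0 0';python3 -m crank '0.7 -0.6 0 3.9 0 2 0;0.7 -0.6 0 3.9 0 2 0;0.7 0 0 0 0 0 0';python3 -m crank '0.7 -0.6 0 3.9 0 2 0;0.7 -0.3 0 2 0 1 0;0.7 0 0 0 0 0 0;0.7 0 0 0 0 0 0';  python3 - <<'E'
from h import *
print(toslab(env.state()["ee_pos"]))
E
```

```text
time_s: 14.58
ee_pos: [337.0, -287.5, 37.7]
ee_rot: [180.0, 4.1, -16.6]
force: [2.1, -0.2, -9.7]
gripper_width: 19.5
gripper_force: 55.0
time_s: 14.95
ee_pos: [335.1, -286.8, 29.9]
ee_rot: [-180.0, 0.1, -16.6]
force: [1.9, -0.6, -8.7]
gripper_width: 19.7
gripper_force: 55.0
time_s: 15.45
ee_pos: [334.5, -286.5, 23.9]
ee_rot: [-180.0, -2.9, -16.6]
force: [0.5, -1.4, -7.7]
gripper_width: 19.5
gripper_force: 55.0
[-225.85863638   45.2396152 ]
```

```bash
python3 -m crank '0.7 -0.3 0 2 0 1 0;0.7 0 0 0 0 0 0;0.7 0 0 0 0 0 0';  python3 - <<'E'
from h import *
b=grab_frame("side");cv2.imwrite("pics/b7.png",cv2.resize(b[170:270,130:290],None,fx=4.5,fy=4.5,interpolation=cv2.INTER_CUBIC))
print(toslab(env.state()["ee_pos"]))
E
```

```text
time_s: 15.82
ee_pos: [334.3, -286.5, 21.8]
ee_rot: [-180.0, -4.0, -16.6]
force: [0.5, -0.7, -7.6]
gripper_width: 19.6
gripper_force: 55.0
[-226.02627849   45.23696597]
```

View pics/b7.png

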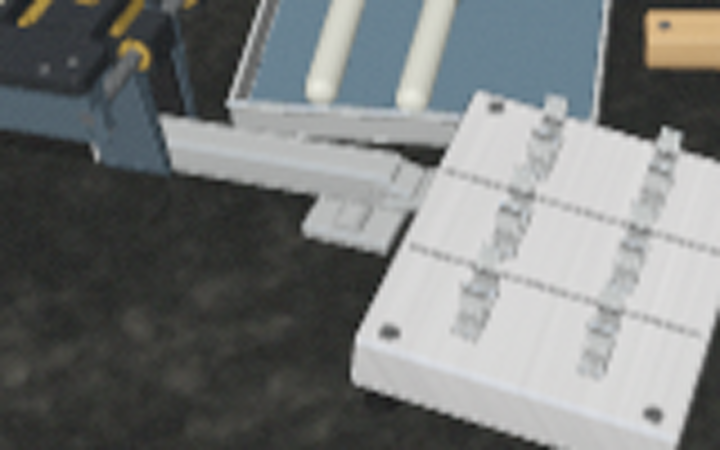

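The slab is lifted at the front, so I let the bar settle on its own, retreat upwards, and measure the tilt from the four corner screws in both cameras.

```bash
python3 -m crank '0.7 0 0 0.6 0 0 0;0.7 0 0 0 0 0 0;0.2 0 0 0 0 0 0;0.2 0 0 0 0 0 0;0.2 0 0 0 0 0 0;0.2 0 0 -10 0 0 0;0.2 0 0 -25 0 0 0;0.2 0 0 -35 0 0 0;0.2 0 0 -35 0 0 0;0.2 0 0 0 0 0 0'
cat >> h.py <<'E'
from scipy.optimize import least_squares
SC=np.array([[sx*57,sy*73,46] for sx in(-1,1) for sy in(-1,1)],float)
def slabpts(q,P):
    """q: x,y,yaw(deg),tilt(rad): slab rotated about rear foot edge x=+65,z=0, front up"""
    P=np.atleast_2d(P).astype(float);p=P-[65,0,0]
    R=Ro.from_euler("y",q[3]).as_matrix()   # +y rot: front (-x) goes up
    p=p@R.T+[65,0,0];A=Ro.from_euler("z",q[2],degrees=True).as_matrix()
    return p@A.T+[q[0],q[1],0]
def fitslab(q0,cams=("top","side"),verbose=1):
    im={c:cv2.GaussianBlur(grab_frame(c).min(2),(3,3),0).astype(float) for c in cams};q=np.array(q0,float)
    for it in range(3):
        obs=[]
        for c in cams:
            for P in SC:
                u,v=pix(c,slabpts(q,P)[0]);u0,v0=int(round(u)),int(round(v));r=6 if it==0 else 4
                w=im[c][v0-r:v0+r+1,u0-r:u0+r+1]
                white=np.median(w)
                if white<140: continue
                dk=np.clip(white-25-w,0,None);yy,xx=np.mgrid[-r:r+1,-r:r+1]
                # keep only blob nearest the middle
                n,l,s,_=cv2.connectedComponentsWithStats((dk>0).astype(np.uint8))
                best=None
                for k in range(1,n):
                    m=(l==k);e=(m[0].any()or m[-1].any()or m[:,0].any()or m[:,-1].any())
                    if e or dk[m].sum()<30: continue
                    if best is None or dk[m].sum()>dk[best].sum(): best=m
                if best is None: continue
                ww=dk*best;obs.append((c,P,u0+(ww*xx).sum()/ww.sum(),v0+(ww*yy).sum()/ww.sum()))
        f=lambda q:np.ravel([pix(c,slabpts(q,P)[0])-[u,v] for c,P,u,v in obs])
        s=least_squares(f,q,x_scale=[1,1,1,.02],loss="soft_l1");q=s.x
    if verbose: print("slab fit",q.round(3),"n",len(obs),"rms px",np.sqrt((s.fun**2).mean()).round(2),[(c,P[:2].astype(int).tolist(),f(q)[2*i:2*i+2].round(1).tolist()) for i,(c,P,u,v) in enumerate(obs)])
    return q
E
python3 - <<'E'
from h import *
fitslab([538,-394.4,-16.6,0.12])
fitslab([538,-394.4,-16.6,0.12],("side",))
g=grab_frame("top");cv2.imwrite("pics/t8.png",cv2.resize(g[120:330,170:370],None,fx=2.8,fy=2.8,interpolation=cv2.INTER_CUBIC))
E
```

```text
time_s: 17.12
ee_pos: [328.9, -285.9, 129.0]
ee_rot: [179.8, -4.4, -16.6]
force: [0.0, -0.4, -0.1]
gripper_width: 36.4
gripper_force: 0.0
slab fit [ 5.36773e+02 -3.95107e+02 -1.49670e+01  1.26000e-01] n 6 rms px 0.43 [('top', [-57, -73], [-0.3, -0.3]), ('top', [-57, 73], [0.6, 0.1]), ('top', [57, -73], [-0.2, -0.6]), ('top', [57, 73], [0.6, -0.1]), ('side', [-57, -73], [-0.5, -0.0]), ('side', [57, -73], [-0.2, -0.8])]
slab fit [ 5.38376e+02 -3.96426e+02 -1.58560e+01  1.28000e-01] n 2 rms px 0.0 [('side', [-57, -73], [0.0, -0.0]), ('side', [57, -73], [-0.0, -0.0])]
```

View pics/t8.png

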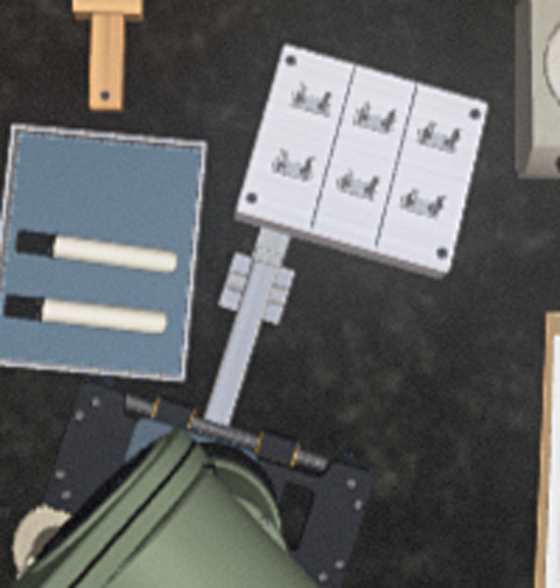

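The slab is held up with a tilt of about 0.127 rad, the bar lies across the block at crop (255,290), and both tubes are untouched in the tray. Now the spacer, via its tail.

Run:
```python
from h import *
plan([613,-197.7,140],1.5)
for X in ([698-116,-198.5,20],[698-40,-196.5,23],[698,-195.5,26],[698,-195.5+27,26],[698,-195.5-27,26]): print(X,pix("top",X).round(1),pix("side",X).round(1))
g=grab_frame("side");a=grab_frame("top")
cv2.imwrite("pics/s9.png",np.hstack([cv2.resize(g[150:210,260:340],None,fx=5,fy=5,interpolation=cv2.INTER_CUBIC),cv2.resize(a[100:160,180:240],None,fx=5,fy=5,interpolation=cv2.INTER_CUBIC)]))
```

```text
at [ 326.9 -284.   125.1] [-180.    -3.9  -16.6] shift now [ 250.  -164.4    2.2] turn [  0.6  -3.9 -18.1] shift after turn [288.2 -78.7 -14.9] w 36.0
[582, -198.5, 20] [208.6 157.6] [272.8 176. ]
[658, -196.5, 23] [208.6 123.6] [304.9 174.7]
[698, -195.5, 26] [208.5 105.8] [322.  173.5]
[698, -168.5, 26] [196.4 105.5] [320.8 166.6]
[698, -222.5, 26] [220.7 106.1] [323.2 180.8]
```

View pics/s9.png

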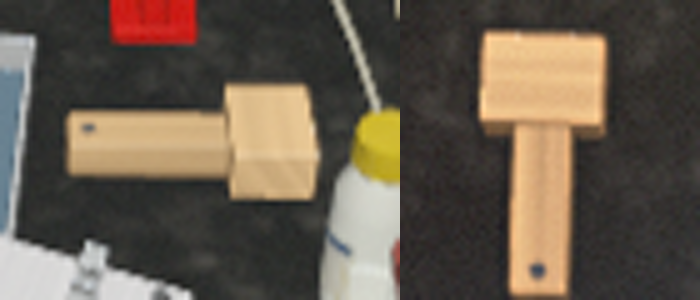

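```bash
python3 -m crank '-0.1 0 0 -20 0 -3.9 0;-0.1 0 0 -20 0 0 -9;-0.1 0 0 0 0 0 -9.1;-0.1 36 -9.8 0 0 0 0;-0.1 36 -9.8 0 0 0 0;-0.1 36 -9.8 0 0 0 0;-0.1 36 -9.8 0 0 0 0;-0.1 36 -9.8 0 0 0 0;-0.1 36 -9.8 0 0 0 0;-0.1 36 -9.8 0 0 0 0' ; python3 -m crank '-0.1 36 -9.8 0 0 0 0;-0.1 0 0 0 0 0 0'
python3 - <<'E'
from h import *
plan([613,-197.7,13],1.5)
E
```

```text
time_s: 18.68
ee_pos: [577.1, -208.3, 164.9]
ee_rot: [-180.0, 0.0, 1.5]
force: [0.1, 0.3, -0.2]
gripper_width: 50.2
gripper_force: 0.0
time_s: 18.92
ee_pos: [613.7, -197.1, 164.4]
ee_rot: [-180.0, -0.0, 1.6]
force: [-0.7, -0.2, -1.2]
gripper_width: 49.9
gripper_force: 0.0
at [ 613.7 -197.1  164.4] [-180.    -0.     1.6] shift now [ -0.7   0.6 151.4] turn [-0.  -0.   0.1] shift after turn [ -0.7   0.6 151.4] w 49.9
```

```bash
python3 -m crank '-0.1 -0.7 0.6 40 0 0 0;-0.1 0 0 40 0 0 0;-0.1 0 0 40 0 0 0;-0.1 0 0 22 0 0 0;-0.1 0 0 8.5 0 0 0;-0.1 0 0 0 0 0 0;0.6 0 0 0 0 0 0;0.6 0 0 0 0 0 0;0.6 0 0 0 0 0 0;0.6 0 0 0 0 0 0' 35; python3 -m crank '0.6 0 0 -20 0 0 0;0.6 0 0 -40 0 0 0;0.6 0 0 -40 0 0 0;0.6 0 0 -40 0 0 0;0.6 0 0 0 0 0 8.5;0.6 0 0 0 0 0 8.4;0.6 0 0 0 0 0 0'
python3 - <<'E'
from h import *
import h
h.S0=np.array([537.2,-395.5]);h.SY=-15.4
plan(slab(-190,-24,150),-15.4)
E
```

```text
time_s: 20.18
ee_pos: [612.0, -198.9, 16.8]
ee_rot: [179.9, -0.2, 1.5]
force: [-0.3, 0.9, 5.3]
gripper_width: 25.7
gripper_force: 34.9
time_s: 21.05
ee_pos: [611.0, -198.8, 155.4]
ee_rot: [180.0, -0.0, -15.3]
force: [-0.2, 0.2, -1.1]
gripper_width: 25.6
gripper_force: 34.9
at [ 611.  -198.8  155.4] [180.   -0.  -15.3] shift now [-209.3  232.9    5.3] turn [ 0.  -0.   0.1] shift after turn [-208.9  233.3    5.4] w 25.6
```

```bash
python3 -m crank '0.6 -35 39 0 0 0 0;0.6 -35 39 0 0 0 0;0.6 -35 39 0 0 0 0;0.6 -35 39 0 0 0 0;0.6 -35 39 0 0 0 0;0.6 -34 38 0 0 0 0;0.6 0 0 30 0 0 0;0.6 0 0 30 0 0 0;0.6 0 0 30 0 0 0;0.6 0 0 0 0 0 0'
python3 - <<'E'
from h import *
import h
h.S0=np.array([537.2,-395.5]);h.SY=-15.4
plan(slab(-190,-24,18),-15.4)
s=env.state()["ee_pos"]
b=grab_frame("side");a=grab_frame("top")
cv2.imwrite("pics/s10.png",np.hstack([cv2.resize(b[165:285,130:290],None,fx=4,fy=4,interpolation=cv2.INTER_CUBIC)]))
R=Ro.from_euler("z",-15.4,degrees=True)
for p in ([85,0,9],[85,27,9],[85,-27,9]): print(pix("side",s+R.apply(p)).round(1))
E
```

```text
time_s: 22.3
ee_pos: [346.8, -366.6, 63.6]
ee_rot: [-179.8, 0.2, -15.3]
force: [-0.5, -0.2, -1.3]
gripper_width: 25.7
gripper_force: 34.9
at [ 346.8 -366.6   63.6] [-179.8    0.2  -15.3] shift now [ 1.4  1.4 45.6] turn [-0.2  0.2  0.1] shift after turn [ 1.3  1.3 45.6] w 25.7
[197.2 215.1]
[202.2 206.1]
[192.  224.5]
```

View pics/s10.png

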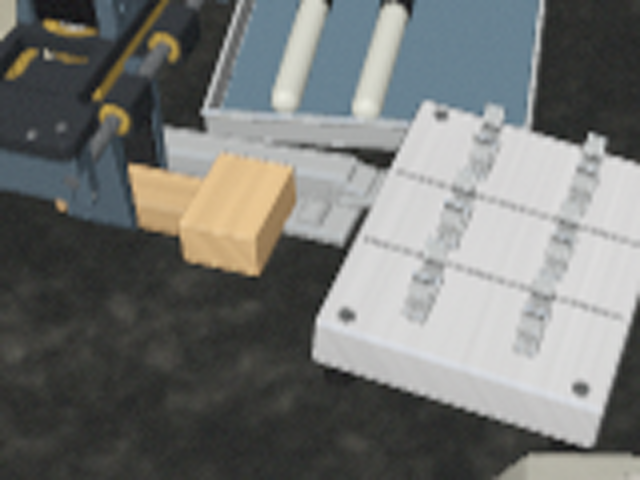

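The spacer is held square in front of the slab, nose at crop (280,200), about 30 mm from the edge. I lower it and push it in.

```bash
python3 -m crank '0.6 1.4 1.4 25 0 0 0;0.6 0 0 14 0 0 0;0.6 0 0 5.5 0 0 0;0.6 0 0 0 0 0 0;0.6 0 0 0 0 0 0'; python3 -m crank '0.6 15 0 0 0 0 0;0.6 15 0 0 0 0 0;0.6 10 0 0 0 0 0;0.6 5 0 0 0 0 0;0.6 0 0 0 0 0 0'
python3 - <<'E'
from h import *
q=fitslab([537.2,-395.5,-15.4,0.127])
st=slabpts(q,[-40,-24,16])[0];s=env.state();d=st-s["ee_pos"];R=Ro.from_euler("z",q[2],degrees=True)
print("stop rel TCP in slab axes",R.inv().apply(d).round(1),s["ee_rot"])
b=grab_frame("side");cv2.imwrite("pics/s11.png",cv2.resize(b[165:285,130:290],None,fx=4,fy=4,interpolation=cv2.INTER_CUBIC))
E
```

```text
time_s: 23.02
ee_pos: [349.6, -370.2, 21.7]
ee_rot: [179.9, -0.2, -15.4]
force: [0.2, -0.5, -0.1]
gripper_width: 25.8
gripper_force: 34.9
time_s: 23.65
ee_pos: [392.8, -381.6, 20.9]
ee_rot: [-180.0, -0.1, -15.4]
force: [-0.5, 0.2, -1.7]
gripper_width: 25.7
gripper_force: 34.9
slab fit [ 5.36759e+02 -3.95103e+02 -1.49590e+01  1.26000e-01] n 6 rms px 0.43 [('top', [-57, -73], [-0.3, -0.3]), ('top', [-57, 73], [0.6, 0.1]), ('top', [57, -73], [-0.2, -0.6]), ('top', [57, 73], [0.6, -0.1]), ('side', [-57, -73], [-0.4, -0.0]), ('side', [57, -73], [-0.2, -0.8])]
stop rel TCP in slab axes [1.06e+02 1.00e-01 8.10e+00] [-1.79983850e+02 -5.45193384e-02 -1.53885556e+01]
```

View pics/s11.png

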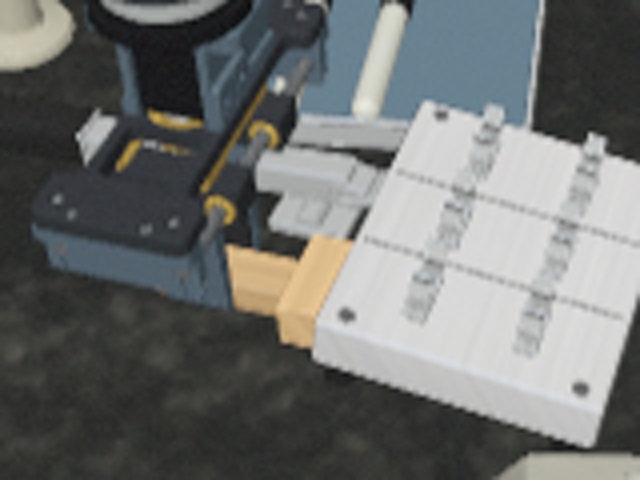

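The spacer's head is partly under the raised edge. I lower it a little and push until it touches the stop.

```bash
python3 -m crank '0.6 0 0 3 0 0 0;0.6 6 0 0 0 0 0;0.6 5 0 0 0 0 0;0.6 0 0 0 0 0 0'; for i in 1; do python3 -m crank '0.6 2 0 0 0 0 0;0.6 0 0 0 0 0 0'; python3 -m crank '0.6 2 0 0 0 0 0;0.6 0 0 0 0 0 0';python3 -m crank '0.6 2 0 0 0 0 0;0.6 0 0 0 0 0 0'; done
```

```text
time_s: 24.3
ee_pos: [403.8, -384.9, 18.2]
ee_rot: [180.0, -0.1, -15.4]
force: [0.2, 0.1, -1.4]
gripper_width: 25.9
gripper_force: 34.9
time_s: 24.55
ee_pos: [405.2, -385.2, 18.1]
ee_rot: [180.0, -0.1, -15.4]
force: [-0.2, -0.1, -1.3]
gripper_width: 25.7
gripper_force: 34.9
time_s: 24.8
ee_pos: [407.2, -385.8, 18.2]
ee_rot: [180.0, -0.1, -15.4]
force: [-0.4, 0.2, -1.1]
gripper_width: 25.9
gripper_force: 34.9
time_s: 25.05
ee_pos: [409.2, -386.3, 18.2]
ee_rot: [180.0, -0.1, -15.4]
force: [-0.8, 0.9, -1.9]
gripper_width: 25.6
gripper_force: 34.9
```

```bash
for i in 1; do python3 -m crank '0.6 1.5 0 0 0 0 0;0.6 0 0 0 0 0 0'|sed -n '2p;4p'; python3 -m crank '0.6 1.5 0 0 0 0 0;0.6 0 0 0 0 0 0'|sed -n '2p;4p';python3 -m crank '0.6 1.5 0 0 0 0 0;0.6 0 0 0 0 0 0'|sed -n '2p;4p'; done
python3 - <<'E'
from h import *
b=grab_frame("side");cv2.imwrite("pics/s12.png",cv2.resize(b[205:270,180:260],None,fx=7,fy=7,interpolation=cv2.INTER_CUBIC))
q=fitslab([537.2,-395.5,-15.4,0.127],verbose=0)
st=slabpts(q,[-40,-24,16])[0];s=env.state();d=st-s["ee_pos"];R=Ro.from_euler("z",q[2],degrees=True)
print(q,"stop rel TCP in slab axes",R.inv().apply(d).round(1),s["force"])
E
```

```text
ee_pos: [410.0, -386.4, 18.0]
force: [-1.1, 1.1, -1.5]
ee_pos: [410.2, -386.3, 17.9]
force: [-6.4, 1.4, 1.2]
ee_pos: [410.6, -386.2, 17.8]
force: [-8.8, 0.7, 3.0]
[ 5.36815289e+02 -3.95463484e+02 -1.47181352e+01  1.30352030e-01] stop rel TCP in slab axes [87.4 -0.9 11.7] [-7.92160155  1.8248086   1.51793032]
```

View pics/s12.png

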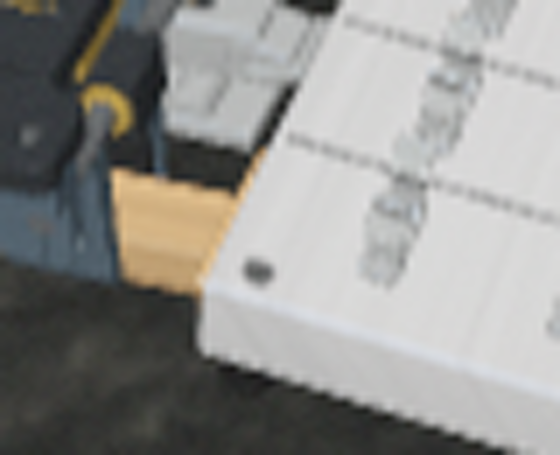

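The push force rose to about 9 N with the nose 87 mm ahead of the TCP, where the stop should be, so the spacer is home. My picture allowance is used up (over, in fact), so from here I go by measurements only. Next: relax the push, set the spacer down and release it.

```bash
python3 -m crank '0.6 -1.5 0 0.7 0 0 0;0.6 -1.2 0 0 0 0 0;0.6 0 0 0 0 0 0;0.6 0 0 0 0 0 0'; python3 -m crank '0.1 0 0 0 0 0 0;0.1 0 0 0 0 0 0;0.1 0 0 0 0 0 0;0.1 0 0 -10 0 0 0;0.1 0 0 -30 0 0 0;0.1 0 0 -40 0 0 0;0.1 0 0 -30 0 0 0;0.1 0 0 0 0 0 0'
python3 - <<'E'
from h import *
q=fitslab([537.2,-395.5,-15.4,0.127],verbose=0);print(q)
a=grab_frame("side").astype(int);m=(a[...,2]-a[...,0]>40)
for r in models.search_frame("bar","side")[:2]: print(r)
for r in models.search_frame("spacer","side")[:2]: print(r)
# predicted pixels of spacer top at head front/tail end if nose at stop
st=slabpts(q,[-40,-24,0])[0];R=Ro.from_euler("z",-15.4,degrees=True)
n,l,s,c=cv2.connectedComponentsWithStats(m[195:275,150:230].astype(np.uint8))
for k in range(1,n):
    if s[k,4]>40: print("wood blob",s[k,:4]+[150,195,0,0],s[k,4])
for p in ([-116,13,20],[-116,-13,20],[-116,-13,0]): print(pix("side",st+R.apply(p)).round(1))
# bar expected TCP pose for regrasp
plan([334.3,-286.5,23],-16.6,-4)
E
```

```text
time_s: 26.45
ee_pos: [410.5, -386.4, 17.3]
ee_rot: [-180.0, -0.0, -15.4]
force: [-2.9, 2.0, -1.7]
gripper_width: 26.2
gripper_force: 35.0
time_s: 27.45
ee_pos: [412.0, -388.0, 130.6]
ee_rot: [179.8, -0.5, -15.4]
force: [-0.6, -0.2, -1.0]
gripper_width: 41.4
gripper_force: 0.0
[ 5.36649872e+02 -3.95498466e+02 -1.46931353e+01  1.31523346e-01]
{'point': [338.0, -299.9, 26.0], 'p': 0.75}
{'point': [418.9, -395.5, 20.5], 'p': 0.71}
wood blob [176 226  42  22] 543
[178.6 220.6]
[173.4 229.3]
[174.6 236.2]
at [ 409.9 -386.   126.1] [-179.9    0.   -15.4] shift now [-99.2 -75.7 103.2] turn [-0.1  4.   1.2] shift after turn [-107.8  -73.7   95.8] w 40.9
```

```bash
python3 -m crank '0.15 -25 -19 0 0 0 0.6;0.15 -25 -19 0 0 0 0.6;0.15 -25 -19 0 0 0 0;0.15 -24 -18.7 0 0 0 0;0.15 0 0 0 0 4 0;0.15 0 0 0 0 0 0'
python3 - <<'E'
from h import *
plan([334.3,-286.5,23],-16.6,-4)
E
```

```text
time_s: 28.45
ee_pos: [335.2, -285.5, 126.6]
ee_rot: [-179.9, -4.0, -16.6]
force: [0.5, -0.4, -0.0]
gripper_width: 38.7
gripper_force: 0.0
at [ 335.2 -285.5  126.6] [-179.9   -4.   -16.6] shift now [ -7.7   1.3 103.3] turn [-0.  0. -0.] shift after turn [ -7.8   1.2 103.3] w 38.7
```

```bash
python3 -m crank '0.15 -7.7 1.3 30 0 0 0;0.15 0 0 30 0 0 0;0.15 0 0 25 0 0 0;0.15 0 0 13 0 0 0;0.15 0 0 5 0 0 0;0.15 0 0 0 0 0 0;0.7 0 0 0 0 0 0;0.7 0 0 0 0 0 0;0.7 0 0 0 0 0 0;0.7 0 0 0 0 0 0' 55; python3 -m crank '0.7 0 0 0 0 0 0;0.7 0.7 0 -3.9 0 -2 0;0.7 0.7 0 -3.9 0 -2 0;0.7 0.7 0 -3.9 0 -2 0;0.7 0 0 0 0 0 0';python3 -m crank '0.7 0.7 0 -3.9 0 -2 0;0.7 0.7 0 -3.9 0 -2 0;0.7 0.7 0 -3.9 0 -2 0;0.7 0.7 0 -3.9 0 -2 0;0.7 0 0 0 0 0 0'
```

```text
time_s: 29.7
ee_pos: [336.1, -287.6, 24.6]
ee_rot: [180.0, -4.2, -16.6]
force: [0.5, 3.0, 6.9]
gripper_width: 19.9
gripper_force: 55.0
time_s: 30.32
ee_pos: [338.0, -288.3, 35.5]
ee_rot: [180.0, 1.8, -16.6]
force: [0.9, -0.6, -3.4]
gripper_width: 19.8
gripper_force: 55.0
time_s: 30.95
ee_pos: [342.1, -289.6, 50.4]
ee_rot: [180.0, 9.8, -16.6]
force: [1.0, -0.3, -6.3]
gripper_width: 19.8
gripper_force: 55.0
```

Run:
```python
from h import *
fitslab([537.2,-395.5,-15.4,0.1])
```

```text
slab fit [ 5.37335e+02 -3.95039e+02 -1.52560e+01  9.50000e-02] n 5 rms px 0.38 [('top', [-57, -73], [0.0, -0.3]), ('top', [57, -73], [-0.1, -0.5]), ('top', [57, 73], [0.6, 0.1]), ('side', [-57, -73], [-0.4, 0.1]), ('side', [57, -73], [-0.3, -0.7])]
```

The slab now rests on the spacer at 0.095 rad. Next I withdraw the bar and lay it down nearer the robot.

```bash
python3 -m crank '0.7 0 0 -1.5 0 0 0;0.7 -12 0 0 0 0 0;0.7 -15 0 0 0 0 0;0.7 -20 0 0 0 0 0;0.7 0 0 0 0 0 0'; python3 -m crank '0.7 0 0 -25 0 5 0;0.7 0 0 -25 0 4.8 0;0.7 0 0 0 0 0 10.5;0.7 0 0 0 0 0 10.5;0.7 0 0 0 0 0 10.5;0.7 0 0 0 0 0 10.5;0.7 0 0 0 0 0 10.5;0.7 0 0 0 0 0 10.5;0.7 0 0 0 0 0 10.4;0.7 0 0 0 0 0 0'
python3 - <<'E'
from h import *
plan([322,-310,15],-90)
fitslab([537.2,-395.5,-15.4,0.1])
E
```

```text
time_s: 31.68
ee_pos: [294.3, -274.5, 60.8]
ee_rot: [-179.9, 10.1, -16.6]
force: [-0.1, 0.0, -7.8]
gripper_width: 19.8
gripper_force: 55.0
time_s: 32.92
ee_pos: [302.6, -277.4, 110.0]
ee_rot: [179.8, 0.1, -89.9]
force: [0.3, -0.2, -9.1]
gripper_width: 19.5
gripper_force: 55.0
at [ 302.6 -277.4  110. ] [ 1.798e+02  1.000e-01 -8.990e+01] shift now [ 32.7 -19.5  95. ] turn [0.2 0.1 0.1] shift after turn [ 32.6 -19.4  95. ] w 19.5
slab fit [ 5.37334e+02 -3.95053e+02 -1.52450e+01  9.50000e-02] n 5 rms px 0.38 [('top', [-57, -73], [0.0, -0.3]), ('top', [57, -73], [-0.1, -0.5]), ('top', [57, 73], [0.6, 0.0]), ('side', [-57, -73], [-0.4, 0.1]), ('side', [57, -73], [-0.3, -0.7])]
```

```bash
python3 -m crank '0.7 16 -10 15 0 0 0;0.7 16.6 -9.5 20 0 0 0;0.7 0 0 25 0 0 0;0.7 0 0 15 0 0 0;0.7 0 0 8 0 0 0;0.7 0 0 4 0 0 0;0.7 0 0 0 0 0 0'; python3 -m crank '0.7 0 0 2 0 0 0;0.7 0 0 0 0 0 0';python3 -m crank '0.7 0 0 2 0 0 0;0.7 0 0 0 0 0 0'; python3 -m crank '0.7 0 0 1.5 0 0 0;0.7 0 0 0 0 0 0'
```

```text
time_s: 33.9
ee_pos: [323.0, -310.7, 23.3]
ee_rot: [179.9, 0.0, -90.0]
force: [0.0, 0.5, -8.2]
gripper_width: 19.5
gripper_force: 55.0
time_s: 34.15
ee_pos: [322.9, -310.6, 21.3]
ee_rot: [179.9, -0.0, -90.0]
force: [0.3, -0.1, -8.7]
gripper_width: 19.5
gripper_force: 55.0
time_s: 34.4
ee_pos: [322.7, -310.4, 19.0]
ee_rot: [179.9, 0.0, -90.0]
force: [-0.1, 0.7, -9.1]
gripper_width: 19.6
gripper_force: 55.0
time_s: 34.65
ee_pos: [322.9, -310.6, 17.6]
ee_rot: [179.9, 0.0, -90.0]
force: [-0.2, 0.2, -8.9]
gripper_width: 19.3
gripper_force: 55.0
```

```bash
python3 -m crank '0.7 0 0 1 0 0 0;0.7 0 0 0 0 0 0' | sed -n '2p;4p'; python3 -m crank '0.7 0 0 1 0 0 0;0.7 0 0 0 0 0 0'| sed -n '2p;4p'; python3 -m crank '0.7 0 0 1 0 0 0;0.7 0 0 0 0 0 0'| sed -n '2p;4p'
```

```text
ee_pos: [322.9, -310.6, 17.5]
force: [-2.5, 2.0, 6.1]
ee_pos: [322.9, -310.6, 17.5]
force: [-4.1, 3.9, 17.2]
ee_pos: [322.9, -310.6, 17.5]
force: [-5.6, 5.8, 26.4]
```

```bash
python3 -m crank '0.2 0 0 -1.5 0 0 0;0.2 0 0 0 0 0 0;0.2 0 0 0 0 0 0;0.2 0 0 -15 0 0 0;0.2 0 0 -40 0 0 0;0.2 0 0 -50 0 0 0;0.2 -50 0 -20 0 0 0;0.2 -50 0 0 0 0 0;0.2 -30 0 0 0 0 0;0.2 0 0 0 0 0 0' | sed -n '2p;4p'
cat >> h.py <<'E'
def lines(q,im,c):
    """observed groove points: (x_slab,y_slab,signed pixel offset along normal)"""
    out=[]
    for y in(-25,25):
        for x in np.arange(-62,63,4):
            p=pix(c,slabpts(q,[x,y,46])[0]);p2=pix(c,slabpts(q,[x,y+1,46])[0]);n=(p2-p)/np.linalg.norm(p2-p)
            t=np.arange(-3.5,3.6,.25);pp=(p+t[:,None]*n).astype(np.float32)
            v=cv2.remap(im.astype(np.float32),pp[:,0][None],pp[:,1][None],cv2.INTER_CUBIC)[0]
            k=v.argmin()
            if 2<k<len(t)-3 and np.median(v)-v[k]>15: out.append((c,x,y,p+t[k]*n,n))
    return out
def fit2(q0):
    im={c:grab_frame(c).min(2) for c in("top","side")};q=np.array(q0,float)
    for it in range(3):
        L=sum([lines(q,im[c],c) for c in im],[])
        f=lambda z:np.array([(pix(c,slabpts([z[0]*-np.sin(np.radians(z[1]))*1+q0[0],z[0]*np.cos(np.radians(z[1]))+q0[1],z[1],q0[3]],[x,y,46])[0]-o)@n for c,x,y,o,n in L])
        s=least_squares(f,[0,q[2]],loss="soft_l1",f_scale=.3);z=s.x
        q=np.array([-z[0]*np.sin(np.radians(z[1]))+q0[0],z[0]*np.cos(np.radians(z[1]))+q0[1],z[1],q0[3]])
    r=f(z)
    for c in im:
        for y in(-25,25): print(c,y,np.mean([k for k,l in zip(r,L) if l[0]==c and l[2]==y]).round(2),sum(1 for l in L if l[0]==c and l[2]==y))
    print("groove fit",q.round(2));return q
E
python3 - <<'E'
from h import *
q=fitslab([537.2,-395.5,-15.4,0.095]);fit2([*q[:3],.095])
g=grab_frame("top").astype(int);mn=g.min(2)
for cam in("top","side"): print(cam,[([int(x) for x in r["point"]],round(r["p"],2),pix(cam,r["point"]).round(0).tolist()) for r in models.search_frame("tube0",cam)])
for sd in ((212,211),(212,234)): seg(mn>150,sd,21)
seg(mn>90,(270,278),20)
E
```

```text
ee_pos: [318.7, -185.4, 140.9]
force: [-1.4, 0.1, -0.1]Traceback (most recent call last):
  File "<stdin>", line 1, in <module>
  File "h.py", line 87
    f=lambda z:np.array([(pix(c,slabpts([z[0]*-np.sin(np.radians(z[1]))*1+q0[0],z[0]*np.cos(np.radians(z[1]))+q0[1],z[1],q0[3]],[x,y,46])[0]-o)@n for c,x,y,o,n in L])
                                                                                                                                                                    ^
SyntaxError: closing parenthesis ']' does not match opening parenthesis '('
```

```bash
sed -i 's/@n for c,x,y,o,n in L\])/@n for c,x,y,o,n in L])/; s/f=lambda z:np.array(\[(pix(c,slabpts(\[z\[0\]\*-np.sin.*$/f=lambda z:np.array([(pix(c,slabpts(toq(z),[x,y,46])[0]-o)@n for c,x,y,o,n in L])/; s/^def fit2(q0):$/def fit2(q0):\n    toq=lambda z:[-z[0]*np.sin(np.radians(z[1]))+q0[0],z[0]*np.cos(np.radians(z[1]))+q0[1],z[1],q0[3]]/' h.py
cat > m.py <<'E'
from h import *
q=fitslab([537.2,-395.5,-15.4,0.095]);fit2([*q[:3],.095])
g=grab_frame("top").astype(int);mn=g.min(2)
for cam in("top","side"): print(cam,[([int(x) for x in r["point"]],round(r["p"],2),pix(cam,r["point"]).round(0).tolist()) for r in models.search_frame("tube0",cam)])
for sd in ((212,211),(212,234)): seg(mn>150,sd,21)
seg(mn>90,(270,278),20)
E
python3 m.py
```

```text
Traceback (most recent call last):
  File "m.py", line 1, in <module>
    from h import *
  File "h.py", line 88
    f=lambda z:np.array([(pix(c,slabpts(toq(z),[x,y,46])[0]-o)@n for c,x,y,o,n in L])
                                                                                   ^
SyntaxError: closing parenthesis ']' does not match opening parenthesis '('
```

```bash
sed -i 's/\[x,y,46\])\[0\]-o)@n/[x,y,46])[0])-o)@n/' h.py; python3 m.py
```

```text
slab fit [ 5.37682e+02 -3.94736e+02 -1.54180e+01  9.10000e-02] n 6 rms px 0.41 [('top', [-57, -73], [-0.3, -0.3]), ('top', [-57, 73], [0.6, 0.2]), ('top', [57, -73], [-0.2, -0.5]), ('top', [57, 73], [0.5, -0.1]), ('side', [-57, -73], [-0.3, -0.0]), ('side', [57, -73], [-0.3, -0.8])]Traceback (most recent call last):
  File "m.py", line 2, in <module>
    q=fitslab([537.2,-395.5,-15.4,0.095]);fit2([*q[:3],.095])
                                          ~~~~^^^^^^^^^^^^^^^
  File "h.py", line 89, in fit2
    s=least_squares(f,[0,q[2]],loss="soft_l1",f_scale=.3);z=s.x
    return func(*args, **kwargs)
    vector_fun = VectorFunction(
        fun_wrapped,
    ...<6 lines>...
        workers=workers
    )
    self.J, dct = approx_derivative(
                  ~~~~~~~~~~~~~~~~~^
        self.fun_wrapped, self.x, f0=self.f, **finite_diff_options
        ^^^^^^^^^^^^^^^^^^^^^^^^^^^^^^^^^^^^^^^^^^^^^^^^^^^^^^^^^^
    )
    ^
    J, _nfev = _dense_difference(fun_wrapped, x0, f0, h,
               ~~~~~~~~~~~~~~~~~^^^^^^^^^^^^^^^^^^^^^^^^
                             use_one_sided, method,
                             ^^^^^^^^^^^^^^^^^^^^^^
                             mf)
                             ^^^
    df = [f_eval - f0 for f_eval in f_evals]
                                    ^^^^^^^
    f = np.atleast_1d(self.fun(x, *self.args, **self.kwargs))
                      ~~~~~~~~^^^^^^^^^^^^^^^^^^^^^^^^^^^^^^
    return np.atleast_1d(self.fun(x))
                         ~~~~~~~~^^^
    return self.f(x, *self.args, **self.kwargs)
           ~~~~~~^^^^^^^^^^^^^^^^^^^^^^^^^^^^^^
  File "h.py", line 88, in <lambda>
    f=lambda z:np.array([(pix(c,slabpts(toq(z),[x,y,46])[0])-o)@n for c,x,y,o,n in L])
                          ~~~^^^^^^^^^^^^^^^^^^^^^^^^^^^^^^^
  File "h.py", line 8, in pix
    c=camera_model(cam);K,R,t=[np.array(c[k],float) for k in("K","R","t")]
ValueError: time passes only in moves, steps and waits
```

```bash
sed -i 's/^def ray/_cm=camera_model;_CC={}\ndef camera_model(n):\n    if n not in _CC: _CC[n]=_cm(n)\n    return _CC[n]\ndef ray/' h.py; python3 m.py
```

```text
slab fit [ 5.37691e+02 -3.94740e+02 -1.54140e+01  9.10000e-02] n 6 rms px 0.41 [('top', [-57, -73], [-0.3, -0.3]), ('top', [-57, 73], [0.7, 0.1]), ('top', [57, -73], [-0.2, -0.5]), ('top', [57, 73], [0.5, -0.1]), ('side', [-57, -73], [-0.3, -0.0]), ('side', [57, -73], [-0.3, -0.8])]
top -25 -0.11 32
top 25 -0.08 32
side -25 0.22 32
side 25 0.13 31
groove fit [ 5.3774e+02 -3.9457e+02 -1.5750e+01  1.0000e-01]
top [([420, -182, 18], 0.9, [199.0, 231.0])]
side [([417, -195, 18], 0.63, [204.0, 175.0]), ([469, -200, 11], 0.52, [225.0, 179.0])]
rect [ 465.3 -206.4] [94.9 16.6] 82.9
rect [ 417.  -199.9] [95.8 16.3] 84.3
rect [ 324.5 -376.3] [ 25.2 189.5] 0.0
```

Groove and screw fits agree: slab at (537.7,-394.6), yaw -15.75°, tilt 0.095. The bar lies flat at yaw -90° and both tubes are unmoved. I'll go above the first tube.

Run:
```python
from h import *
print([ray("top",u*.64,v*.64,24).round(0)[:2] for u,v in((258,390),(315,395),(368,400),(272,258),(380,265))])
plan([466.1,-200,130],-97.1)
Q=[537.74,-394.57,-15.75,.095]
for y in(-50,0,50): print(y,slabpts(Q,[0,y,59]).round(1))
```

```text
[array([ 380., -112.]), array([ 374., -190.]), array([ 369., -263.]), array([ 563., -124.]), array([ 556., -275.])]
at [ 319.2 -186.7  140.9] [-179.7    0.6  -89.6] shift now [  14.5 -146.8   11.4] turn [-0.2  0.6  7.5] shift after turn [  -4.9 -147.5   10.9] w 36.4
-50 [[ 529.8 -444.3   64.9]]
0 [[ 543.4 -396.2   64.9]]
50 [[ 557.  -348.    64.9]]
```

```bash
python3 -m crank '0.12 0 0 0 0 0.6 7.5;0.12 -1.2 -37 0 0 0 0;0.12 -1.2 -37 0 0 0 0;0.12 -1.2 -37 0 0 0 0;0.12 -1.3 -36.5 0 0 0 0;0.12 0 0 0 0 0 0' | sed -n '2,3p'
python3 - <<'E'
from h import *
plan([466.1,-200,16.5],-97.1)
E
```

```text
ee_pos: [435.9, -238.1, 141.0]
ee_rot: [-176.7, 4.3, -93.4]
at [ 435.9 -238.1  141. ] [-176.7    4.3  -93.4] shift now [-30.4 -20.6 128.5] turn [-3.1  4.4  3.6] shift after turn [-41.5 -25.3 124.5] w 40.1
```

```bash
python3 -m crank '0.12 0 0 0 0 0 0;0.12 0 0 0 0 0 0' | sed -n '2,4p'; python3 -c "
from h import *
print(env.state()['qpos'].round(1),env.state()['effort'].round(1))"
```

```text
ee_pos: [433.1, -236.9, 141.1]
ee_rot: [-176.8, 4.3, -93.4]
force: [-0.7, 0.3, 1.2]
[-33.5  14.9 108.    6.4  56.7 146.5] [  0.  -34.7 -20.3   0.3  -0.1  -0. ]
```

Joint 6 is at its limit, so I use the half-turn-equivalent grasp instead (tool yaw +83°).

```bash
python3 -m crank '0.12 0 0 0 0 0 -10.4;0.12 0 0 0 0 0 -10.4;0.12 0 0 0 0 0 -10.4;0.12 0 0 0 0 0 -10.4;0.12 0 0 0 0 0 -10.4;0.12 0 0 0 0 0 -10.4;0.12 0 0 0 0 0 -10.4;0.12 0 0 0 0 0 -10.4;0.12 0 0 0 0 0 -10.4' | sed -n '2,3p'; python3 -m crank '0.12 0 0 0 0 0 -10.4;0.12 0 0 0 0 0 -10.4;0.12 0 0 0 0 0 -10.4;0.12 0 0 0 0 0 -10.4;0.12 0 0 0 0 0 -10.4;0.12 0 0 0 0 0 -10.4;0.12 0 0 0 0 0 -10.4;0.12 0 0 0 0 0 -10.4;0.12 0 0 0 0 0 0' | sed -n '2,3p'
python3 - <<'E'
from h import *
plan([466.1,-200,130],82.9);print(env.state()['qpos'].round(1))
E
```

```text
ee_pos: [433.3, -237.0, 141.4]
ee_rot: [-175.9, -3.5, 0.3]
ee_pos: [433.4, -237.0, 141.4]
ee_rot: [177.0, -4.5, 83.3]
at [ 433.4 -237.   141.4] [177.   -4.5  83.3] shift now [39.6 27.3 16. ] turn [ 3.  -4.5  0.2] shift after turn [40.8 27.8 11.4] w 40.4
[-33.5  14.9 108.    6.4  56.6 -30.2]
```

```bash
python3 -m crank '0.12 0 0 0 3 -4.5 0.2;0.12 20.4 13.9 0 0 0 0;0.12 20.4 13.9 0 0 0 0;0.12 0 0 0 0 0 0' | sed -n '2,3p'
python3 - <<'E'
from h import *
plan([466.1,-200,16.5],82.9)
g=grab_frame("side").astype(int).min(2)
for r in models.search_frame("tube0","side"): print(np.round(r["point"]),r["p"])
for p in([466.1,-200,12],[466.1-.124*56,-200-.992*56,12]): print(pix("side",p))
E
```

```text
ee_pos: [467.0, -199.2, 141.3]
ee_rot: [-180.0, -0.0, 83.0]
at [ 467.  -199.2  141.3] [-180.   -0.   83.] shift now [ -0.9  -0.7 124.8] turn [-0.  -0.   0.1] shift after turn [ -0.9  -0.8 124.8] w 40.0
[ 419. -194.   17.] 0.84
[ 472. -199.   18.] 0.49
[223.94585893 178.6598794 ]
[219.34000365 193.93327229]
```

```bash
python3 -m crank '0.12 -0.9 -0.7 40 0 0 0;0.12 0 0 40 0 0 0;0.12 0 0 30 0 0 0;0.12 0 0 14.5 0 0 0;0.12 0 0 0 0 0 0;0.7 0 0 0 0 0 0;0.7 0 0 0 0 0 0;0.7 0 0 0 0 0 0;0.7 0 0 0 0 0 0' 40; python3 -m crank '0.7 0 0 -20 0 0 0;0.7 0 0 -40 0 0 0;0.7 0 0 -50 0 0 0;0.7 0 0 0 0 0 0'
python3 - <<'E'
from h import *
Q=[537.74,-394.57,-15.75,.095]
plan([*slabpts(Q,[0,50,59])[0][:2],140],164.25,-5.44)
print(env.state()['qpos'].round(1))
E
```

```text
time_s: 42.18
ee_pos: [466.2, -201.1, 17.5]
ee_rot: [179.9, 0.0, 83.1]
force: [-0.3, -0.6, 5.4]
gripper_width: 16.8
gripper_force: 40.0
time_s: 42.68
ee_pos: [468.1, -201.8, 130.3]
ee_rot: [179.6, 0.1, 83.1]
force: [0.4, -0.3, -0.7]
gripper_width: 17.1
gripper_force: 40.0
at [ 468.1 -201.8  130.3] [1.796e+02 1.000e-01 8.310e+01] shift now [-134.5  105.9   -8.6] turn [  4.1   4.9 -81.1] shift after turn [-123.8 -116.6  -21.6] w 17.1
[-24.6  17.  106.5  -0.   56.  -17.7]
```

```bash
python3 -m crank '0.7 0 0 -10 0 0 -10.1;0.7 0 0 0 0 0 -10.1;0.7 0 0 0 0 0 -10.1;0.7 0 0 0 0 0 -10.1;0.7 0 0 0 0 0 -10.2;0.7 0 0 0 0 0 -10.2;0.7 0 0 0 0 0 -10.2;0.7 0 0 0 0 0 -10.2;0.7 0 0 0 0 5.4 0;0.7 0 0 0 0 0 0' | sed -n '2,4p'; python3 -m crank '0.7 -31 -29.5 0 0 0 0;0.7 -31 -29.5 0 0 0 0;0.7 -31 -29.5 0 0 0 0;0.7 -31 -29.5 0 0 0 0;0.7 0 0 0 0 0 0;0.7 0 0 0 0 0 0'|sed -n '2,4p'
cat > slot.py <<'E'
from h import *
import sys
Q=[537.74,-394.57,-15.75,.095]
y=float(sys.argv[1]);h=float(sys.argv[2]) # height of TCP over seated tube axis along slab z
plan(slabpts(Q,[float(sys.argv[3]) if len(sys.argv)>3 else 0,y,59+h])[0],164.25,-5.44)
print(env.state()["force"].round(1))
E
python3 slot.py 50 45
```

```text
ee_pos: [466.3, -200.9, 135.3]
ee_rot: [180.0, -5.5, 164.3]
force: [0.5, 0.5, -0.7]
ee_pos: [551.5, -347.0, 124.0]
ee_rot: [179.9, -5.5, 164.3]
force: [0.1, 0.2, -0.3]
at [ 551.5 -347.   124. ] [179.9  -5.5 164.3] shift now [-11.1   0.5  13.3] turn [ 0.1 -0.1  0. ] shift after turn [-11.1   0.5  13.3] w 17.3
[ 0.1  0.2 -0.3]
```

```bash
python3 -m crank '0.7 -11.1 0.5 0 0 0 0;0.7 0 0 8 0 0 0;0.7 0 0 6 0 0 0;0.7 0 0 0 0 0 0;0.7 0 0 0 0 0 0' |sed -n '2,4p'; python3 slot.py 50 5
python3 - <<'E'
from h import *
a=grab_frame("side")
s=env.state();R=Ro.from_euler("xyz",s["ee_rot"],degrees=True)
P=lambda x:s["ee_pos"]+R.apply([-x,0,5.])   # tube x
xs=np.arange(-76,66,2);print([(int(x),int(a[int(round(pix("side",P(x))[1])),int(round(pix("side",P(x))[0]))].min())) for x in xs])
E
```

```text
ee_pos: [562.0, -350.0, 110.0]
ee_rot: [-180.0, -5.4, 164.3]
force: [-0.2, 0.4, -0.1]
at [ 562. -350.  110.] [-180.    -5.4  164.3] shift now [ 1.1  0.5 40.4] turn [-0.  0.  0.] shift after turn [ 1.1  0.5 40.4] w 17.2
[-0.2  0.4 -0.1]
[(-76, 103), (-74, 105), (-72, 55), (-70, 54), (-68, 53), (-66, 53), (-64, 52), (-62, 52), (-60, 49), (-58, 51), (-56, 52), (-54, 68), (-52, 67), (-50, 54), (-48, 57), (-46, 68), (-44, 70), (-42, 127), (-40, 204), (-38, 191), (-36, 184), (-34, 207), (-32, 187), (-30, 190), (-28, 184), (-26, 209), (-24, 190), (-22, 191), (-20, 98), (-18, 82), (-16, 82), (-14, 82), (-12, 77), (-10, 80), (-8, 80), (-6, 81), (-4, 83), (-2, 81), (0, 78), (2, 80), (4, 81), (6, 81), (8, 79), (10, 79), (12, 83), (14, 81), (16, 73), (18, 198), (20, 210), (22, 210), (24, 194), (26, 194), (28, 221), (30, 223), (32, 223), (34, 223), (36, 220), (38, 221), (40, 222), (42, 223), (44, 221), (46, 221), (48, 221), (50, 216), (52, 204), (54, 182), (56, 75), (58, 47), (60, 49), (62, 48), (64, 52)]
```

The held tube matches exactly (cap joint at -43, closed end at +56). Pressing it in.

```bash
python3 -m crank '0.7 1.1 0.5 12 0 0 0;0.7 0 0 5 0 0 0;0.7 0 0 0 0 0 0' |sed -n '2,4p'; for i in 1; do python3 -m crank '0.7 0 0 4 0 0 0;0.7 0 0 0 0 0 0'|sed -n '2p;4p'; python3 -m crank '0.7 0 0 4 0 0 0;0.7 0 0 0 0 0 0'|sed -n '2p;4p'; python3 -m crank '0.7 0 0 4 0 0 0;0.7 0 0 0 0 0 0'|sed -n '2p;4p';done; python3 slot.py 50 5
```

```text
ee_pos: [559.1, -348.6, 92.3]
ee_rot: [180.0, -5.5, 164.3]
force: [-0.4, -0.0, -0.6]
ee_pos: [559.1, -348.7, 88.9]
force: [0.2, -0.9, 0.1]
ee_pos: [558.7, -348.6, 84.8]
force: [0.4, -0.2, -1.6]
ee_pos: [558.8, -348.8, 81.3]
force: [0.4, -1.5, -0.2]
at [ 558.8 -348.8   81.3] [-180.    -5.4  164.3] shift now [ 0.4  0.3 11.6] turn [-0.   0.1  0. ] shift after turn [ 0.4  0.3 11.6] w 17.3
[ 0.4 -1.5 -0.2]
```

```bash
python3 -m crank '0.7 0 0 3 0 0 0;0.7 0 0 0 0 0 0'|sed -n '2p;4p'; python3 -m crank '0.7 0 0 3 0 0 0;0.7 0 0 0 0 0 0'|sed -n '2p;4p'; python3 -m crank '0.7 0 0 3 0 0 0;0.7 0 0 0 0 0 0'|sed -n '2p;4p'; python3 -m crank '0.7 0 0 2 0 0 0;0.7 0 0 0 0 0 0'|sed -n '2p;4p'; python3 slot.py 50 5
```

```text
ee_pos: [558.8, -348.8, 78.8]
force: [0.7, -1.3, 3.3]
ee_pos: [558.1, -348.6, 74.9]
force: [1.4, -1.9, 0.7]
ee_pos: [557.0, -348.2, 71.2]
force: [0.1, -1.4, -1.7]
ee_pos: [557.0, -348.1, 69.9]
force: [-0.1, -2.3, -1.5]
at [ 557.  -348.1   69.9] [180.   -5.5 164.3] shift now [-0.4  0.1 -0.1] turn [ 0.  -0.1  0. ] shift after turn [-0.4  0.1 -0.1] w 16.9
[-0.1 -2.3 -1.5]
```

```bash
python3 -m crank '0.7 0 0 1.5 0 0 0;0.7 0 0 0 0 0 0'|sed -n '2p;4p'; python3 -m crank '0.7 0 0 1.5 0 0 0;0.7 0 0 0 0 0 0'|sed -n '2p;4p'
```

```text
ee_pos: [557.1, -348.1, 69.5]
force: [-1.7, -1.2, 5.0]
ee_pos: [557.2, -348.1, 69.4]
force: [-2.3, 0.9, 10.5]
```

It bottomed in the clips at the expected height, so I release and go for the second tube.

```bash
python3 -m crank '0.7 0 0 -2 0 0 0;0.12 0 0 0 0 0 0;0.12 0 0 0 0 0 0;0.12 0 0 0 0 0 0;0.12 0 0 -10 0 0 0;0.12 0 0 -30 0 0 0;0.12 0 0 -40 0 0 0;0.12 0 0 0 0 0 0'|sed -n '2,4p'; python3 -m crank '0.12 31 29.5 0 0 0 0;0.12 31 29.5 0 0 0 0;0.12 31 29.5 0 0 0 0;0.12 31 29.5 0 0 0 0;0.12 0 0 0 0 -5.4 0;0.12 0 0 0 0 0 10.1;0.12 0 0 0 0 0 10.1;0.12 0 0 0 0 0 10.1;0.12 0 0 0 0 0 10.1;0.12 0 0 0 0 0 10.1'|sed -n '2,4p';  python3 -m crank '0.12 0 0 0 0 0 10.1;0.12 0 0 0 0 0 10.1;0.12 0 0 0 0 0 10.1;0.12 0 0 0 0 0 0'|sed -n '2,4p'
cat > chk.py <<'E'
from h import *
Q=fitslab([537.7,-394.6,-15.6,.095],verbose=0);Q=fit2([*Q[:3],.095]);im={c:grab_frame(c) for c in("top","side")}
for y in(-50,50):
    for c in im:
        print(c,y,[(x,int(im[c][tuple(np.round(pix(c,slabpts(Q,[x,y,63])[0])[::-1]).astype(int))].min())) for x in(-75,-73,-70,-67,-60,-50,-45,-43,-41,-38,-10,10,40,50,54,56,58,61)])
g=im["top"].astype(int).min(2)
for sd in ((212,211),(212,234)): seg(g>150,sd,21)
for cam in("top","side"): print(cam,[([int(x) for x in r["point"]],round(r["p"],2)) for r in models.search_frame("tube0",cam)])
E
python3 chk.py; python3 -c "
from h import *
plan([417.7,-193.4,16.5],84.3)"
```

```text
ee_pos: [567.0, -351.5, 153.4]
ee_rot: [-179.9, -4.9, 164.3]
force: [-0.4, -0.1, 0.1]
ee_pos: [477.4, -203.0, 160.1]
ee_rot: [-179.9, -0.1, 113.4]
force: [-0.3, 0.1, 0.3]
ee_pos: [477.5, -203.0, 160.2]
ee_rot: [-179.9, -0.0, 83.6]
force: [0.2, -0.6, -0.5]
top -25 -0.13 32
top 25 -0.07 32
side -25 0.21 32
side 25 0.15 30
groove fit [ 5.3812e+02 -3.9465e+02 -1.5750e+01  1.0000e-01]
top -50 [(-75, 154), (-73, 207), (-70, 222), (-67, 221), (-60, 224), (-50, 223), (-45, 224), (-43, 224), (-41, 224), (-38, 197), (-10, 224), (10, 226), (40, 225), (50, 222), (54, 220), (56, 223), (58, 226), (61, 153)]
side -50 [(-75, 49), (-73, 46), (-70, 48), (-67, 48), (-60, 212), (-50, 215), (-45, 214), (-43, 212), (-41, 212), (-38, 214), (-10, 215), (10, 216), (40, 216), (50, 216), (54, 212), (56, 215), (58, 216), (61, 215)]
top 50 [(-75, 93), (-73, 56), (-70, 53), (-67, 55), (-60, 60), (-50, 58), (-45, 61), (-43, 91), (-41, 109), (-38, 230), (-10, 225), (10, 219), (40, 216), (50, 191), (54, 216), (56, 225), (58, 227), (61, 187)]
side 50 [(-75, 122), (-73, 113), (-70, 58), (-67, 55), (-60, 54), (-50, 55), (-45, 120), (-43, 93), (-41, 209), (-38, 226), (-10, 227), (10, 221), (40, 221), (50, 208), (54, 181), (56, 191), (58, 154), (61, 205)]
seed off (212, 211)
seed off (212, 234)
top []
side [([547, -352, 66], 0.89), ([421, -192, 16], 0.61), ([537, -429, 50], 0.34)]
at [ 477.9 -203.2  160.6] [-180.    -0.    83.5] shift now [  3.  -60.8 144.1] turn [-0.  -0.  -0.8] shift after turn [  3.8 -60.8 144.1] w 40.5
```

```bash
python3 -m crank '0.12 1.5 -30.4 20 0 0 -0.8;0.12 1.5 -30.4 20 0 0 0;0.12 0 0 0 0 0 0'|sed -n '2,3p'
python3 - <<'E'
from h import *
plan([417.7,-193.4,16.5],84.3)
a=grab_frame("side");o=np.array([417.7,-193.4,14]);d=np.array([-.0993,-.995,0]);n=np.array([.995,-.0993,0])
for off in(-8,0,8): print(off,[(int(x),int(a[tuple(np.round(pix("side",o+x*d+off*n)[::-1]).astype(int))].min())) for x in(-76,-72,-68,-60,-50,-46,-42,-38,-20,0,20,40,50,54,58,62)])
E
```

```text
ee_pos: [414.8, -192.7, 119.4]
ee_rot: [-179.7, -0.1, 84.3]
at [ 414.8 -192.7  119.4] [-1.797e+02 -1.000e-01  8.430e+01] shift now [ -0.6   3.5 102.9] turn [-0.3 -0.1 -0. ] shift after turn [ -0.4   3.  102.9] w 39.8
-8 [(-76, 149), (-72, 156), (-68, 125), (-60, 120), (-50, 50), (-46, 106), (-42, 99), (-38, 96), (-20, 104), (0, 138), (20, 112), (40, 107), (50, 105), (54, 105), (58, 109), (62, 164)]
0 [(-76, 60), (-72, 31), (-68, 35), (-60, 33), (-50, 167), (-46, 202), (-42, 203), (-38, 204), (-20, 203), (0, 204), (20, 205), (40, 209), (50, 213), (54, 193), (58, 163), (62, 157)]
8 [(-76, 104), (-72, 25), (-68, 35), (-60, 34), (-50, 41), (-46, 90), (-42, 184), (-38, 179), (-20, 175), (0, 181), (20, 181), (40, 173), (50, 189), (54, 173), (58, 169), (62, 185)]
```

```bash
python3 -m crank '0.12 2 4.3 30 0 0 0;0.12 0 0 35 0 0 0;0.12 0 0 25 0 0 0;0.12 0 0 12.5 0 0 0;0.12 0 0 0 0 0 0;0.7 0 0 0 0 0 0;0.7 0 0 0 0 0 0;0.7 0 0 0 0 0 0;0.7 0 0 0 0 0 0' 40; python3 -m crank '0.7 0 0 -20 0 0 0;0.7 0 0 -40 0 0 0;0.7 0 0 -50 0 0 0;0.7 0 0 0 0 0 -10;0.7 0 0 0 0 0 -10;0.7 0 0 0 0 0 -10;0.7 0 0 0 0 0 -10;0.7 0 0 0 0 0 -10;0.7 0 0 0 0 0 -10;0.7 0 0 0 0 0 -10'; python3 -m crank '0.7 0 0 0 0 0 -10;0.7 0 0 0 0 5.4 0;0.7 0 0 0 0 0 0'; sed -i 's/^Q=.*/Q=[538.0,-394.6,-15.75,.095]/' slot.py; python3 slot.py -50 75
cat > held.py <<'E'
from h import *
a=grab_frame("side")
s=env.state();R=Ro.from_euler("xyz",s["ee_rot"],degrees=True)
P=lambda x:s["ee_pos"]+R.apply([-x,0,5.])
print([(int(x),int(a[int(round(pix("side",P(x))[1])),int(round(pix("side",P(x))[0]))].min())) for x in [*range(-80,-29,3),*range(36,76,3)]])
E
python3 held.py
```

```text
time_s: 52.68
ee_pos: [422.6, -192.4, 18.9]
ee_rot: [180.0, 0.0, 84.3]
force: [-0.8, 0.3, 4.6]
gripper_width: 17.0
gripper_force: 40.0
time_s: 53.92
ee_pos: [422.0, -192.1, 128.0]
ee_rot: [-180.0, -0.1, 154.6]
force: [0.2, -0.4, 0.4]
gripper_width: 16.7
gripper_force: 40.0
time_s: 54.3
ee_pos: [423.3, -192.6, 127.8]
ee_rot: [-180.0, -5.4, 164.3]
force: [-0.1, -0.4, -0.4]
gripper_width: 17.4
gripper_force: 40.0
at [ 423.3 -192.6  127.8] [-180.    -5.4  164.3] shift now [-176.2 -213.5  -28.3] turn [-0.   0.1  0. ] shift after turn [-176.3 -213.3  -28.6] w 17.4
[-0.1 -0.4 -0.4]
[(-80, 172), (-77, 172), (-74, 167), (-71, 166), (-68, 62), (-65, 40), (-62, 41), (-59, 44), (-56, 39), (-53, 42), (-50, 39), (-47, 42), (-44, 38), (-41, 79), (-38, 211), (-35, 216), (-32, 219), (36, 222), (39, 221), (42, 221), (45, 221), (48, 220), (51, 217), (54, 211), (57, 185), (60, 152), (63, 156), (66, 166), (69, 170), (72, 187), (75, 191)]
```

```bash
python3 -m crank '0.7 0 0 -28 0 0 0;0.7 -29.4 -35.6 0 0 0 0;0.7 -29.4 -35.6 0 0 0 0;0.7 -29.4 -35.6 0 0 0 0;0.7 -29.4 -35.6 0 0 0 0;0.7 -29.4 -35.6 0 0 0 0;0.7 -29.4 -35.6 0 0 0 0;0.7 0 0 0 0 0 0;0.7 0 0 0 0 0 0'|sed -n '2,4p'; python3 slot.py -50 45 -1.5; python3 held.py
```

```text
ee_pos: [535.1, -445.2, 138.9]
ee_rot: [179.9, -5.5, 164.3]
force: [0.2, 0.4, -0.8]
at [ 535.1 -445.2  138.9] [179.9  -5.5 164.3] shift now [-0.5 -0.5 29.1] turn [ 0.1 -0.1  0. ] shift after turn [-0.5 -0.5 29.1] w 16.9
[ 0.2  0.4 -0.8]
[(-80, 150), (-77, 124), (-74, 120), (-71, 54), (-68, 41), (-65, 50), (-62, 84), (-59, 83), (-56, 87), (-53, 76), (-50, 84), (-47, 84), (-44, 86), (-41, 84), (-38, 83), (-35, 82), (-32, 83), (36, 223), (39, 222), (42, 222), (45, 222), (48, 222), (51, 221), (54, 213), (57, 171), (60, 213), (63, 213), (66, 214), (69, 216), (72, 214), (75, 216)]
```

```bash
python3 -m crank '0.7 -0.5 -0.5 15 0 0 0;0.7 0 0 14 0 0 0;0.7 0 0 10 0 0 0;0.7 0 0 5 0 0 0;0.7 0 0 0 0 0 0'|sed -n '2,4p'; python3 slot.py -50 5 -1.5; python3 -m crank '0.7 0 0 5 0 0 0;0.7 0 0 0 0 0 0'|sed -n '2p;4p'; python3 -m crank '0.7 0 0 4 0 0 0;0.7 0 0 0 0 0 0'|sed -n '2p;4p'; python3 -m crank '0.7 0 0 4 0 0 0;0.7 0 0 0 0 0 0'|sed -n '2p;4p'; python3 slot.py -50 5 -1.5
```

```text
ee_pos: [532.1, -445.5, 95.0]
ee_rot: [180.0, -5.5, 164.3]
force: [-0.2, -0.1, -0.5]
at [ 532.1 -445.5   95. ] [180.   -5.5 164.3] shift now [ 0.9  0.6 25.2] turn [ 0. -0.  0.] shift after turn [ 0.9  0.6 25.2] w 17.3
[-0.2 -0.1 -0.5]
ee_pos: [531.7, -445.4, 90.3]
force: [0.7, -0.5, -1.2]
ee_pos: [531.2, -445.2, 86.2]
force: [0.1, 0.3, -0.5]
ee_pos: [531.3, -445.4, 82.7]
force: [0.2, -0.5, 0.5]
at [ 531.3 -445.4   82.7] [-180.    -5.4  164.3] shift now [ 1.3  0.7 12.9] turn [-0.   0.1  0. ] shift after turn [ 1.3  0.7 12.9] w 17.4
[ 0.2 -0.5  0.5]
```

```bash
python3 -m crank '0.7 1 0.6 3 0 0 0;0.7 0 0 0 0 0 0'|sed -n '2p;4p'; python3 -m crank '0.7 0 0 3 0 0 0;0.7 0 0 0 0 0 0'|sed -n '2p;4p'; python3 -m crank '0.7 0 0 3 0 0 0;0.7 0 0 0 0 0 0'|sed -n '2p;4p'; python3 -m crank '0.7 0 0 2.5 0 0 0;0.7 0 0 0 0 0 0'|sed -n '2p;4p'; python3 -m crank '0.7 0 0 2 0 0 0;0.7 0 0 0 0 0 0'|sed -n '2p;4p'; python3 slot.py -50 5 -1.5
```

```text
ee_pos: [530.7, -444.9, 80.4]
force: [2.1, -1.1, 3.7]
ee_pos: [529.6, -444.4, 76.3]
force: [2.0, -2.0, 1.1]
ee_pos: [528.5, -444.1, 72.5]
force: [-1.2, -2.6, -3.2]
ee_pos: [528.7, -444.1, 71.3]
force: [-1.2, -1.9, 2.1]
ee_pos: [528.8, -444.2, 71.0]
force: [-3.0, 0.3, 9.6]
at [ 528.8 -444.2   71. ] [-180.    -5.4  164.3] shift now [-0.3  0.2  1. ] turn [-0.  0.  0.] shift after turn [-0.3  0.2  1. ] w 17.1
[-3.   0.3  9.6]
```

```bash
python3 -m crank '0.7 0 0 -2 0 0 0;0.12 0 0 0 0 0 0;0.12 0 0 0 0 0 0;0.12 0 0 0 0 0 0;0.12 0 0 -10 0 0 0;0.12 0 0 -30 0 0 0;0.12 0 0 -50 0 0 0;0.12 0 0 -50 0 0 0;0.12 0 0 0 0 0 0'|sed -n '2,4p'; python3 -m crank '0.12 45 0 0 0 0 0;0.12 45 0 0 0 0 0;0.12 45 30 0 0 0 0;0.12 45 30 0 0 0 0;0.12 45 30 0 0 0 0;0.12 0 30 0 0 0 0;0.12 0 0 0 0 0 0'|sed -n '2,4p'
cat >> chk.py <<'E'
for y in(-50,50):
  for c in im:  # cross profiles: body and cap, offset in slab y
    for x in(-60,0,42): print(c,y,x,[(o,int(im[c][tuple(np.round(pix(c,slabpts(Q,[x,y+o,63])[0])[::-1]).astype(int))].min())) for o in range(-14,15,3)])
seg(g>90,(270,278),20)
for n in("flask","bottle","spacer","bar","block"):
    for c in("top","side"): print(n,c,[([int(x) for x in r["point"]],round(r["p"],2)) for r in models.search_frame(n,c)][:3])
E
python3 chk.py
```

```text
ee_pos: [544.1, -449.2, 216.8]
ee_rot: [-179.7, -4.8, 164.3]
force: [-0.2, 0.7, 0.3]
ee_pos: [358.4, -270.0, 232.0]
ee_rot: [180.0, -5.4, 164.4]
force: [0.1, -0.2, -0.6]
top -25 -0.16 32
top 25 -0.15 32
side -25 0.49 32
side 25 0.12 31
groove fit [ 5.3808e+02 -3.9477e+02 -1.5690e+01  1.0000e-01]
top -50 [(-75, 101), (-73, 64), (-70, 53), (-67, 51), (-60, 54), (-50, 57), (-45, 50), (-43, 74), (-41, 182), (-38, 209), (-10, 215), (10, 209), (40, 208), (50, 192), (54, 205), (56, 213), (58, 211), (61, 142)]
side -50 [(-75, 47), (-73, 46), (-70, 42), (-67, 56), (-60, 50), (-50, 55), (-45, 121), (-43, 61), (-41, 209), (-38, 226), (-10, 224), (10, 223), (40, 219), (50, 217), (54, 176), (56, 213), (58, 216), (61, 214)]
top 50 [(-75, 84), (-73, 54), (-70, 49), (-67, 55), (-60, 55), (-50, 54), (-45, 50), (-43, 86), (-41, 101), (-38, 216), (-10, 217), (10, 206), (40, 203), (50, 181), (54, 203), (56, 211), (58, 218), (61, 175)]
side 50 [(-75, 123), (-73, 115), (-70, 57), (-67, 55), (-60, 54), (-50, 57), (-45, 48), (-43, 89), (-41, 208), (-38, 225), (-10, 227), (10, 221), (40, 222), (50, 206), (54
[... 1489 characters left out ...]
16), (-5, 224), (-2, 225), (1, 218), (4, 203), (7, 181), (10, 176), (13, 135)]
rect [ 344.1 -289.6] [217.  181.5] 52.9
flask top [([700, -379, 46], 0.89), ([518, -444, 74], 0.65)]
flask side [([706, -399, 42], 0.65)]
bottle top [([702, -293, 72], 0.62)]
bottle side [([700, -305, 64], 0.83)]
spacer top [([432, -394, 19], 0.73), ([540, -341, 70], 0.18)]
spacer side [([543, -348, 69], 0.7), ([415, -395, 16], 0.66), ([323, -359, 18], 0.64)]
bar top [([535, -393, 48], 0.69)]
bar side [([325, -359, 17], 0.97), ([518, -445, 74], 0.19)]
block top [([626, -73, 9], 0.93), ([454, -328, 9], 0.68), ([539, -392, 52], 0.5)]
block side [([626, -83, 4], 0.62), ([443, -323, 8], 0.61), ([540, -426, 49], 0.51)]
```

```bash
python3 -c "
from h import *
fitslab([538,-394.7,-15.7,.095]);print(env.state()['time_s']);print(env.job_done())"
```

```text
slab fit [ 5.38015e+02 -3.95076e+02 -1.56740e+01  9.00000e-02] n 5 rms px 0.4 [('top', [-57, -73], [-0.3, -0.3]), ('top', [-57, 73], [0.7, -0.1]), ('top', [57, -73], [0.1, -0.4]), ('side', [-57, -73], [-0.3, 0.1]), ('side', [57, -73], [-0.5, -0.6])]
61.15
the job is handed in; nothing more can be done
None
```

I handed the job in at 61 s; no verdict came back, but by my last measurements the slab rests on the spacer at about 0.09 rad, the bar lies flat and clear, and both tubes present are in their clips with caps at the front; I viewed 16 pictures, over the limit of 14.

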